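# Lock up a lino block with a spacer in the printing board

## Task

The lino block has to be locked up ready for printing. Take out the jar that has tipped over in the bay of the lock-up board and stand it upright on the open counter clear of the board, then lay the lino block flat in the bay, snug against the fixed fence and the two register pins. Pick the one wooden spacer that properly fills the gap between block and clamp bar, push it in fully home against the end stop, and last swing the cam lever round to its stop so that the clamp bar grips the spacer and block tight, without shoving or knocking over the ink bottle.

Things in the scene. Friction and masses are not known exactly. Their poses are not given: they have to be found in the camera images.
- lockup_board: Fixed grey steel plate, 180 (x) x 240 (y) mm, its top face 10 mm above the counter. Origin on the counter under it; axes along its edges (plate spans x -90..90, y -118..122 mm). It carries the fence, pins, end stop, clamp bar and lever; bare plate elsewhere. Fence and stop rise to 26 mm above the counter, the pins to 24.
- block_place (a point): Where the middle of the block's underside belongs: on the plate top, at board (0, -39) mm, the block's long side along the board's y. The fixed aluminium fence's face is 55 mm from here in -y; it spans 120 mm along x.
- pins (a point): Midway between the two upright steel register pins (8 mm thick, 80 mm apart along the board's y), on the line where they touch the block: at board (30, -39) mm, 30 mm in +x from the block's place. Free plate lies between and behind the pins.
- gap (a point): Where the middle of the spacer's underside belongs: on the plate top, at board (5, 30.5) mm, the spacer's long side along the board's x. The gap is 29 mm wide in y, between the seated block (its edge at board y = 16) and the open clamp bar (face at y = 45), open above and towards -x.
- end_stop (a point): Middle of the face of the fixed aluminium end stop at the far (+x) end of the gap, at board (60, 30.5) mm; the stop is 40 mm wide and its face looks to -x.
- clamp_bar: Aluminium bar 110 (x) x 16 (y) x 16 mm on the plate; axes as the board's, origin the centre of its underside, at board (5, 53) mm when open. Its near end is at board x = -50, its top 26 mm above the counter. The lever drives it up to 5 mm towards -y, through springs: it yields 1 mm under about 9 N, else it stays where the lever puts it.
- cam_lever (a joint): Angle of the cam lever about its upright pivot at board (5, 88) mm: 0 = open, pointing along the board's +y; it turns anticlockwise seen from above to 1.57 = locked, at its stop, pointing along the board's -x. Turns stiffly (about 2 N at the knob) and stays where it is left. Drives the clamp bar by 5 mm over the whole turn.
- lever_knob (a point): Middle of the black upright knob at the lever's free end, 85 mm from the pivot: a round post 19 mm thick, from 37 to 74 mm above the counter; the lever's bar under it is 15 mm wide, top 37 mm above the counter.
- lever_pivot (a point): Point on the lever's pivot axis, at the height of the knob's middle.
- jar: White screw-lid jar, 60 mm thick, 80 mm tall, about 150 g. Origin: centre of its base; its z axis points to the lid. At the start it lies on its side in the bay, its lid towards the board's -y (fence) end.
- lino_block: Wooden block with a dark carved lino face, 60 (x) x 110 (y) x 23 (z) mm, about 200 g, lying on the counter face up. Origin: centre of its underside, axes along its edges. Either way round is right.
- spacer_thin: Wooden spacer stick 110 (x) x 16 (y) x 18 (z) mm, edges rounded 4 mm, origin the centre of its underside. Too thin for the gap.
- spacer_mid: Wooden spacer stick 110 (x) x 26 (y) x 18 (z) mm, edges rounded 4 mm, about 60 g, origin the centre of its underside. The one that fits the gap.
- spacer_wide: Wooden spacer stick 110 (x) x 38 (y) x 18 (z) mm, edges rounded 4 mm, origin the centre of its underside. Too wide for the gap.
- ink_bottle: Square ink bottle 46 x 46 x 57 mm standing among the things; bystander. Origin: centre of its base.
- jar_spot (a point): A point on the counter in the middle of a patch that is always free, at least 90 mm across, behind the spacers: a handy spot for the jar's base; any other clear place will do. A low eraser, 12 mm high, lies just in front of it.
Mind the look-alikes: they are no part of the job. There is more than one size of the jar; the job needs the larger.

How it is judged:
By the outcome, as a careful person would: the job done as asked, in the order asked, and still so for the second after the job is handed in, with the robot touching nothing.
It also fails if it takes over 72 s, if anything falls off the work surface, if the arm or the gripper's body presses on something with over 40 N, if the wrist force passes 120 N, or if a joint passes its speed limit or range.

## Robot

A 7-joint arm with a two-finger parallel gripper is mounted at the origin on a cart in front of the work surface, level with it; the furniture and walls round the work are solid. World frame = base frame: x ahead of the robot, y to its left, z up, the work surface at z = 0. Lengths are in mm, angles in rad, forces in N, time in s.
With the tool pointing down it reaches from about 400 to 875 mm from the base axis. Payload 4.4 kg.
Tool frame: the origin (TCP) lies between the finger pads; the fingertips stand 22 mm ahead of it and the grasp point (between the pads) lies 3 mm ahead of it; z points along the fingers, y is the line along which they close (so a half turn about z gives the same grasp; the last joint's range is limited). The gripper opens to 85 mm and grips with 20 to 120 N. Pads are 22 mm wide; open, the fingers measure 114 mm over their backs; the gripper's body (76 mm by 85 mm) begins 54 mm behind the grasp point. The pads swing forward as they close: fully open they stand 13 mm farther back than shut.
Start: joints at [-1.248, 0.628, 0.038, 1.517, -0.027, 0.996, -0.02], TCP at [246.379, 601.51, 253.313] pointing down, gripper open.
Joint ranges: [-3.06, 3.06], [-0.37, 2.12], [-1.25, 1.32], [0.18, 2.47], [-1.1, 4.24], [0.23, 1.98], [-2.94, 2.94]. Speed limits (rad/s): [2.57, 2.57, 3.14, 3.14, 3.14, 3.14, 3.14].

## Interface

Orientations are given as [roll, pitch, yaw] about the fixed x, y, z axes, in that order (R = Rz(yaw) Ry(pitch) Rx(roll)).
In Python, from cell import ctrl gives the robot as it stands.
- The arm moves only by the tool step_arm, never from a script. Its argument "plan" is a list of rows, each an object of numbers: "dx", "dy", "dz": the shift along the tool's x, y, z scaled (see below); "ax", "ay", "az": the turn, a rotation vector about the tool's x, y, z scaled (see below); "gripper": the opening, from 0 (shut) to 1 (fully open). A call has 1 to 20 rows; each row shifts and turns the commanded pose from where the row before left it, along the tool's axes as they then stand; what a row does not reach is not made up. The controller multiplies each number of a shift by 0.3 m and each number of a turn by 90 degrees. A row lasts 1/8 s, in which the tool goes at most 62.5 mm and 10.7 degrees, less where a joint would pass 70% of its speed; a pose out of reach is approached as far as the arm can. A call with a number of a shift or a turn outside -1 to 1 is refused whole. A call with a gripper value outside its range is refused whole. The fingers move at their own pace and stop on an object; the grip force is fixed at half the most. Time passes only in rows, so rows that do not move let the fingers close. It gives the time, the measured TCP pose, the force, the opening and the grip force at its end, in the units of the state.
- ctrl.read_state(): the state, without advancing time (a new reading comes with each control period).
- ctrl.get_image(name): name is "scene" or "top" or "wrist"; returns a dict with "color" (400x640x3 uint8, red, green, blue), "range_z" (400x640 float32, mm along the optical axis (not along the pixel's ray), 0 where there is no reading), "fx", "fy", "cx", "cy" (pixels), "T" (4x4, takes a point from camera to world coordinates); the wrist camera has in their place "T_tool_cam" (4x4, takes a point from camera to tool coordinates, whose origin is the TCP and whose axes are the flange's). Camera axes: x right, y down, z forward; pixel columns grow to the right and rows downward; lengths in mm; the calibration is good to about 2 mm. A picture is of the moment at which its call begins: read the wrist's pose just before it.
- ctrl.finish_job(): hands the job in; it is judged then, once.
The state is a dict: "clock": time; "qpos": joint angles; "qd": joint speeds; "tau": joint torques, N m; "eef_pos": TCP position; "tool_rot": TCP orientation; "force": force on the tool from outside, world axes, zero at the start; "torque": the same for the moment, N m; "width": finger opening in mm; "gripper_force": force on a finger pad.
Only numpy, scipy, OpenCV 4.12 (cv2) and the standard library are available. Lean on these libraries where they do the work, as an engineer would, in place of code of your own. Each camera call takes 0.05 s, during which the arm holds its last target. There are 200 camera calls.

## Working session

There is one attempt and no reset: what is moved stays moved. The work goes in short steps, Python scripts to look and compute and a tool call to move; the robot and the scene stay as the last step left them, time stands still between calls to the robot, and variables do not carry over. Pictures are saved under pics/ and viewed, at most 12 in all, crops included, and the job is handed in when it is done.

Besides the shell and the picture viewer there is one more tool, called after "Emit:" by a JSON object that holds its "api" and its "payload", one argument or row to a line. step_arm: Moves the arm, as the interface text tells. Shifts and turns lie within -1 to 1; 1 stands for 0.3 m of shift or 90 degrees of turn. Its arguments: {"type":"object","properties":{"plan":{"type":"array"}},"required":["plan"]}

```bash
mkdir -p pics; ls
cat > h.py <<'E'
import numpy as np,cv2
from cell import ctrl
def grab(n):
    s=ctrl.read_state(); im=ctrl.get_image(n)
    if 'T' not in im:
        from scipy.spatial.transform import Rotation as R
        T=np.eye(4);T[:3,:3]=R.from_euler('xyz',s['tool_rot']).as_matrix();T[:3,3]=s['eef_pos']
        im['T']=T@im['T_tool_cam']
    return im
def save(im,f): cv2.imwrite('pics/'+f,im['color'][:,:,::-1])
def ray(im,u,v,z):
    d=im['T'][:3,:3]@np.array([(u-im['cx'])/im['fx'],(v-im['cy'])/im['fy'],1]);o=im['T'][:3,3]
    return o+d*(z-o[2])/d[2]
def cloud(im):
    v,u=np.mgrid[:400,:640];z=im['range_z'].astype(float)
    P=np.stack([(u-im['cx'])/im['fx']*z,(v-im['cy'])/im['fy']*z,z],-1)
    W=P@im['T'][:3,:3].T+im['T'][:3,3];W[z==0]=np.nan
    return W
E
python3 - <<'E'
from h import *
s=ctrl.read_state();print({k:np.round(v,3) for k,v in s.items()})
for n in('scene','top'):
    im=grab(n);save(im,n+'1.png');print(n,im['T'].round(3),im['fx'],im['cx'],im['cy']);np.save(n,im,allow_pickle=True)
E
```

```text
pics
{'clock': np.float64(0.0), 'qpos': array([-1.248,  0.629,  0.038,  1.518, -0.027,  0.996, -0.02 ]), 'qd': array([ 0.001, -0.001,  0.   ,  0.001, -0.001, -0.001,  0.002]), 'tau': array([-1.0000e-03, -5.6338e+01,  1.2270e+00, -1.9344e+01,  1.1000e-02,
        1.0000e-02, -0.0000e+00]), 'eef_pos': array([246.151, 600.958, 252.397]), 'tool_rot': array([-3.14 ,  0.   ,  2.753]), 'force': array([ 0.417,  0.131, -0.763]), 'torque': array([0.021, 0.037, 0.035]), 'gripper_force': np.float64(0.0), 'width': np.float64(85.576)}
scene [[-8.55000e-01 -3.26000e-01  4.05000e-01  2.08515e+02]
 [-5.19000e-01  5.45000e-01 -6.58000e-01  5.09554e+02]
 [-6.00000e-03 -7.72000e-01 -6.35000e-01  7.05437e+02]
 [ 0.00000e+00  0.00000e+00  0.00000e+00  1.00000e+00]] 377.92625028494837 313.48076893663506 199.30553058114808
top [[ 2.700000e-02 -9.880000e-01  1.510000e-01  4.646210e+02]
 [-9.990000e-01 -2.400000e-02  2.800000e-02 -1.492160e+02]
 [-2.400000e-02 -1.510000e-01 -9.880000e-01  1.056583e+03]
 [ 0.000000e+00  0.000000e+00  0.000000e+00  1.000000e+00]] 371.21915682181714 321.76029921059387 199.74255688223909
```

View pics/top1.png

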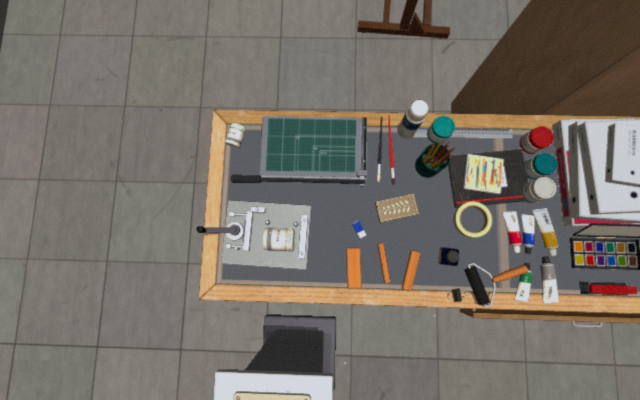

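View pics/scene1.png

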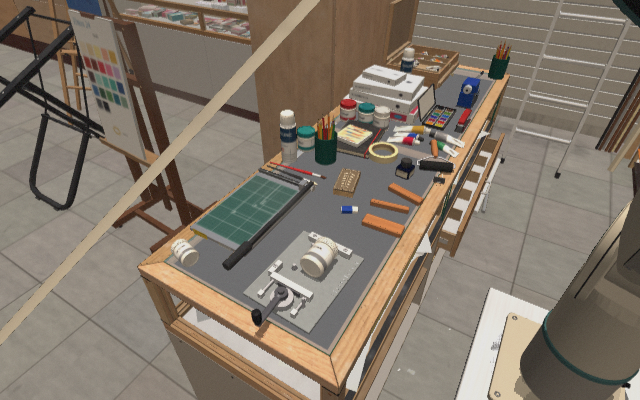

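The top view shows the board at px (268,236) with the jar lying at (279,239) and the lever knob at (201,229). The lino block is at (397,208), the wide, thin and mid spacers at (353,268), (384,263) and (411,270), the ink bottle at (450,256) and the eraser at (359,229). The small look-alike jar is at (235,133), in the back left corner.

Run:
```python
from h import *
im=np.load('top.npy',allow_pickle=True).item()
for n,u,v,z in [('knob',201,229,74),('pivot',236,231,40),('jar',279,239,50),('block',397,208,23),('wide',353,268,18),('thin',384,263,18),('mid',411,270,18),('ink',450,256,57),('eraser',359,229,12),('pinL',267,221,24),('pinR',296,222,24),('bTL',226,202,10),('bTR',310,206,10),('bBR',306,269,10),('bBL',222,265,10),('smalljar',235,133,40),('spot?',358,200,0),('matTR',367,118,10),('matBR',365,182,10)]:
    print(n,ray(im,u,v,z).round(0)[:2])
hsv=cv2.cvtColor(im['color'],cv2.COLOR_RGB2HSV)
m=cv2.inRange(hsv,(5,150,120),(20,255,255));m[:,:335]=0;m[285:]=0;m[:235]=0;m[:,430:]=0
for c in cv2.findContours(m,0,1)[0]:
    if cv2.contourArea(c)>60:
        p=np.array([ray(im,u,v,18)[:2] for u,v in c[:,0]],np.float32);print(cv2.minAreaRect(p))
W=cloud(im);print('jar top z',np.nanmax(W[228:250,265:292,2]),'floor',W[215,340],W[218,225])
c=im['color'][185:310,195:465];cv2.imwrite('pics/c.png',cv2.resize(c,None,fx=2.9,fy=2.9,interpolation=2)[:,:,::-1])
```

```text
knob [528. 199.]
pivot [527. 113.]
jar [508.  -8.]
block [ 604. -331.]
wide [ 435. -211.]
thin [ 451. -296.]
mid [ 435. -369.]
ink [ 475. -464.]
eraser [ 543. -226.]
pinL [558.  32.]
pinR [558. -50.]
bTL [611. 155.]
bTR [606. -87.]
bBR [429. -81.]
bBL [433. 154.]
smalljar [807. 134.]
spot? [ 628. -223.]
matTR [ 871. -246.]
matBR [ 679. -242.]
((439.5604248046875, -370.4640808105469), (24.28767204284668, 94.82141876220703), 76.18663024902344)
((441.2153015136719, -212.167724609375), (97.8140640258789, 35.66103744506836), 0.9852827191352844)
((452.6860046386719, -294.3158874511719), (106.98900604248047, 14.270298957824707), 10.342513084411621)
jar top z 74.02262137049013 floor [ 582.7105668  -172.63125539    2.37517139] [566.29390715 158.15951651  -1.96494601]
```

View pics/c.png

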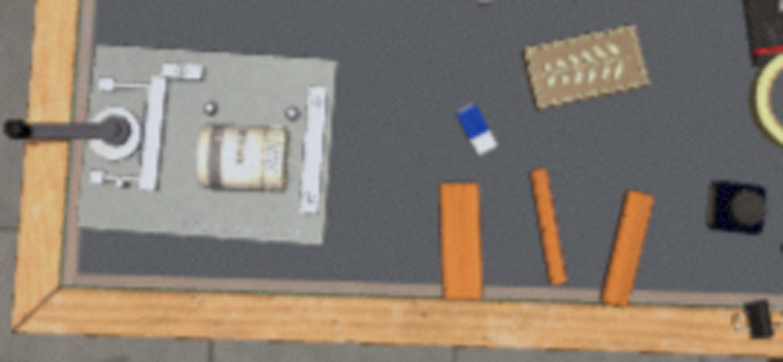

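```bash
cat >> h.py <<'E'
from scipy.spatial.transform import Rotation as R
def plan(pos,rot,n):
    "n equal rows from the present pose to pos (mm), rot (rpy): numbers for step_arm"
    s=ctrl.read_state();A=R.from_euler('xyz',s['tool_rot']);p=np.array(s['eef_pos'])
    B=R.from_euler('xyz',rot);w=(A.inv()*B).as_rotvec()/n
    d=(np.array(pos)-p)/n/300
    for i in range(n):
        Ri=A*R.from_rotvec(w*i);print(np.round(Ri.inv().apply(d),4),np.round(w/(np.pi/2),4)) if i==0 or np.abs(w).max()>1e-2 else None
    print('rows',n)
E
python3 - <<'E'
from h import *
im=ctrl.get_image('wrist');print(im['T_tool_cam'].round(2),im['fx'])
E
```

```text
[[-0.0000e+00 -9.5000e-01 -3.1000e-01  8.0260e+01]
 [ 1.0000e+00 -0.0000e+00 -0.0000e+00 -8.0000e-02]
 [ 0.0000e+00 -3.1000e-01  9.5000e-01 -1.1987e+02]
 [ 0.0000e+00  0.0000e+00  0.0000e+00  1.0000e+00]] 316.4411422857485
```

Emit:
{"api": "step_arm", "payload": {
  "plan": [
    {"az": 0.11,"gripper": 1},
    {"az": 0.11,"gripper": 1},
    {"az": 0.11,"gripper": 1},
    {"az": 0.11,"gripper": 1},
    {"az": 0.11,"gripper": 1},
    {"az": 0.11,"gripper": 1},
    {"az": 0.104,"gripper": 1},
    {"dx": -0.19,"dy": 0.075,"dz": -0.05,"gripper": 1},
    {"dx": -0.19,"dy": 0.075,"dz": -0.05,"gripper": 1},
    {"dx": -0.19,"dy": 0.075,"dz": -0.05,"gripper": 1},
    {"dx": -0.19,"dy": 0.075,"dz": -0.05,"gripper": 1},
    {"dx": -0.19,"dy": 0.075,"dz": -0.05,"gripper": 1},
    {"dx": -0.19,"dy": 0.075,"dz": -0.05,"gripper": 1},
    {"dx": -0.19,"dy": 0.075,"dz": -0.05,"gripper": 1},
    {"dx": -0.19,"dy": 0.075,"dz": -0.03,"gripper": 1},
    {"dx": -0.19,"dy": 0.075,"gripper": 1},
    {"dx": -0.19,"dy": 0.075,"gripper": 1}
  ]
}}

```text
invalid input
```

Emit:
{"api": "step_arm", "payload": {
  "plan": [
    {"dx": 0,"dy": 0,"dz": 0,"ax": 0,"ay": 0,"az": 0.11,"gripper": 1}
  ]
}}

```text
clock: 0.28
eef_pos: [246.4, 601.2, 252.8]
tool_rot: [-3.141, -0.0, 2.576]
force: [-0.6, 0.6, 0.7]
width: 85.8
gripper_force: 0.0
```

Emit:
{"api": "step_arm", "payload": {
  "plan": [
    {"dx": 0,"dy": 0,"dz": 0,"ax": 0,"ay": 0,"az": 0.11,"gripper": 1},
    {"dx": 0,"dy": 0,"dz": 0,"ax": 0,"ay": 0,"az": 0.11,"gripper": 1},
    {"dx": 0,"dy": 0,"dz": 0,"ax": 0,"ay": 0,"az": 0.11,"gripper": 1},
    {"dx": 0,"dy": 0,"dz": 0,"ax": 0,"ay": 0,"az": 0.11,"gripper": 1},
    {"dx": 0,"dy": 0,"dz": 0,"ax": 0,"ay": 0,"az": 0.11,"gripper": 1},
    {"dx": 0,"dy": 0,"dz": 0,"ax": 0,"ay": 0,"az": 0.104,"gripper": 1},
    {"dx": -0.19,"dy": 0.075,"dz": -0.05,"ax": 0,"ay": 0,"az": 0,"gripper": 1},
    {"dx": -0.19,"dy": 0.075,"dz": -0.05,"ax": 0,"ay": 0,"az": 0,"gripper": 1},
    {"dx": -0.19,"dy": 0.075,"dz": -0.05,"ax": 0,"ay": 0,"az": 0,"gripper": 1},
    {"dx": -0.19,"dy": 0.075,"dz": -0.05,"ax": 0,"ay": 0,"az": 0,"gripper": 1},
    {"dx": -0.19,"dy": 0.075,"dz": -0.05,"ax": 0,"ay": 0,"az": 0,"gripper": 1},
    {"dx": -0.19,"dy": 0.075,"dz": -0.05,"ax": 0,"ay": 0,"az": 0,"gripper": 1},
    {"dx": -0.19,"dy": 0.075,"dz": -0.05,"ax": 0,"ay": 0,"az": 0,"gripper": 1},
    {"dx": -0.19,"dy": 0.08,"dz": -0.03,"ax": 0,"ay": 0,"az": 0,"gripper": 1},
    {"dx": -0.19,"dy": 0.08,"dz": 0,"ax": 0,"ay": 0,"az": 0,"gripper": 1},
    {"dx": -0.19,"dy": 0.08,"dz": 0,"ax": 0,"ay": 0,"az": 0,"gripper": 1}
  ]
}}

```text
clock: 2.28
eef_pos: [464.5, 29.5, 366.6]
tool_rot: [3.141, -0.001, 1.553]
force: [0.5, 0.8, -0.0]
width: 85.6
gripper_force: 0.0
```

Run:
```python
from h import *
s=ctrl.read_state();print(s['clock'],s['eef_pos'],s['tool_rot'],s['qpos'])
im=grab('wrist');save(im,'w1.png');np.save('w1',im,allow_pickle=True)
```

```text
2.275 [464.53005341  29.54876008 366.55711982] [ 3.14088326e+00 -7.29298087e-04  1.55334305e+00] [-0.58691585  0.26881058  0.60127889  1.8537015  -0.17292601  1.07014009
  0.06350004]
```

View pics/w1.png

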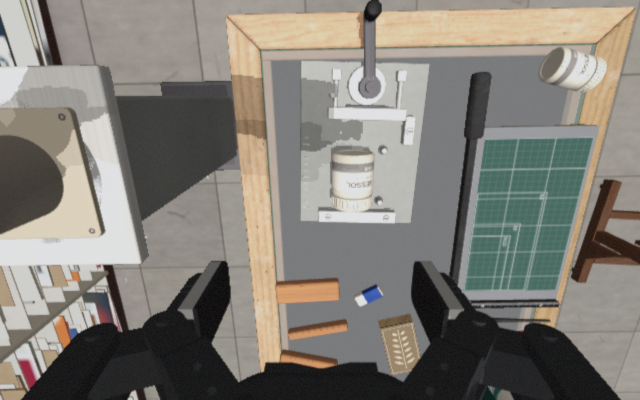

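The wrist view shows the jar at (352,178) with its ribbed lid at the bottom (−y). The pins are at (383,150) and (379,201), the clamp bar at (368,113), the fence at (356,216), the pivot at (367,85), and the board corners at about (301,62), (428,66), (412,222), (300,221).

Run:
```python
from h import *
im=np.load('w1.npy',allow_pickle=True).item()
hsv=cv2.cvtColor(im['color'],cv2.COLOR_RGB2HSV)
P=lambda u,v,z:ray(im,u,v,z)[:2]
# jar: warm/bright region
roi=np.zeros((400,640),np.uint8);roi[140:215,322:376]=255
W=cloud(im)
m=(roi>0)&(W[:,:,2]>25)
pts=W[m];print('jar n',m.sum(),'zmax',np.percentile(pts[:,2],99))
r=cv2.minAreaRect(pts[:,:2].astype(np.float32));print(r, np.percentile(pts,[2,98],0).round(1))
print('floor z',np.nanmedian(W[230:260,300:400,2]),'plate z',np.nanmedian(W[180:210,305:322,2]))
for n,u,v,z in [('pinU',383,150,24),('pinL',379,201,24),('pivot',367,85,37),('knob',373,8,74),('TL',301,62,10),('TR',428,66,10),('BR',412,222,10),('BL',300,221,10),
 ]: print(n,P(u,v,z).round(1))
c=cv2.resize(im['color'][45:230,285:445],None,fx=3.2,fy=3.2,interpolation=cv2.INTER_CUBIC)
cv2.imwrite('pics/w1c.png',c[:,:,::-1])
```

```text
jar n 2531 zmax 69.75516500062741
((507.66937255859375, -14.635040283203125), (98.9606704711914, 82.39590454101562), 89.10227966308594) [[481.  -62.3  25.7]
 [537.7  34.1  69.5]]
floor z -0.3944832743482607 plate z 9.597001794074458
pinU [556.5  34.4]
pinL [553.8 -44. ]
pivot [528.8 123.7]
knob [528.1 205.1]
TL [440.3 156.1]
TR [616.6 147.9]
BR [611.3 -85.5]
BL [429.9 -80.4]
```

View pics/w1c.png

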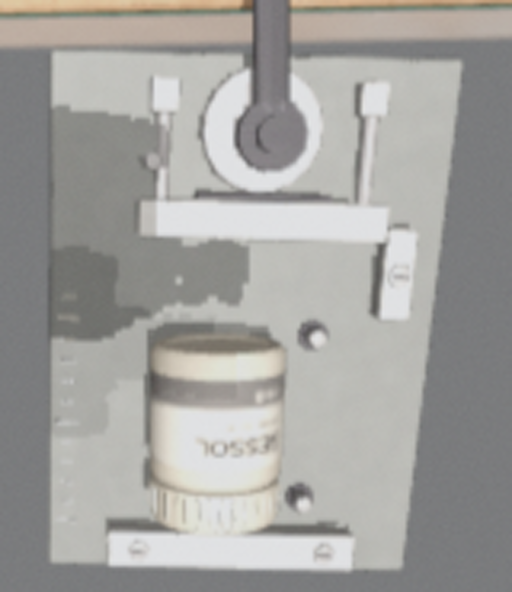

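Run:
```python
from h import *
im=np.load('w1.npy',allow_pickle=True).item()
px=np.array([(52,50,10),(461,62,10),(403,569,10),(50,563,10),(314,331,24),(301,493,24),(143,235,26),(388,238,26),(110,534,26),(352,534,26)],float)
md=np.array([(-90,122),(90,122),(90,-118),(-90,-118),(34,1),(34,-79),(-50,45),(60,45),(-60,-94),(60,-94)],float)
w=np.array([ray(im,a/3.2+285,b/3.2+45,z)[:2] for a,b,z in px])
A=md-md.mean(0);B=w-w.mean(0);U,_,Vt=np.linalg.svd(A.T@B);Rm=(U@Vt).T
t=w.mean(0)-Rm@md.mean(0);print('yaw',np.arctan2(Rm[1,0],Rm[0,0]),'origin',t);print((w-(md@Rm.T+t)).round(1))
print('scale',np.sqrt((B**2).sum()/(A**2).sum()))
b=lambda x,y:(Rm@[x,y]+t).round(1)
print('place',b(0,-39),'gap',b(5,30.5),'knob',b(5,173),'pivot',b(5,88))
# jar strip of top ridge
W=cloud(im);m=np.zeros((400,640),bool);m[140:215,322:380]=1
m&=W[:,:,2]>50;p=W[m];print('jar ridge',np.percentile(p,[1,50,99],0).round(1))
for lo,hi in[(-60,-45),(-30,-10),(-10,10),(10,25)]:
    q=p[(p[:,1]>lo)&(p[:,1]<hi)&(p[:,2]>60)];print(lo,len(q),q[:,0].min(),q[:,0].max(),q[:,2].max())
```

```text
yaw -0.03852852512297619 origin [524.45825534  34.45554161]
[[ 1.5 -2. ]
 [-1.2 -3. ]
 [-0.1  0.1]
 [ 0.9 -0.3]
 [-1.9  2.6]
 [-1.7  4.9]
 [ 2.7 -0.7]
 [ 0.9  0.3]
 [ 0.8 -2.2]
 [-1.9  0.3]]
scale 0.9887160589973939
place [523.   -4.5] gap [530.6  64.7] knob [536.1 207.1] pivot [532.8 122.2]
jar ridge [[483.5 -43.7  51. ]
 [508.5  -2.1  65. ]
 [537.1  34.1  69.8]]
-60 2 497.1056476621985 522.694319822105 63.307789564954305
-30 394 488.70778569672694 532.0918220730056 70.2127218713639
-10 438 488.69334467676185 532.012270132326 70.54995396125895
10 337 488.7592085442226 532.3641876644363 70.4683881320467
```

```bash
cat >> h.py <<'E'
def rpy(yaw,th):  # tool down, then tilted th about world x
    return (R.from_rotvec([th,0,0])*R.from_euler('xyz',[np.pi,0,yaw])).as_euler('xyz')
E
python3 -c "
from h import *
plan([510,-80,113],rpy(np.pi/2,np.pi/4),6)"
```

```text
[-0.0537  0.0249  0.1417] [ 0.0017  0.084  -0.0028]
[-0.072   0.025   0.1334] [ 0.0017  0.084  -0.0028]
[-0.089   0.025   0.1227] [ 0.0017  0.084  -0.0028]
[-0.1045  0.0249  0.1098] [ 0.0017  0.084  -0.0028]
[-0.1181  0.0247  0.095 ] [ 0.0017  0.084  -0.0028]
[-0.1297  0.0244  0.0786] [ 0.0017  0.084  -0.0028]
rows 6
```

Emit:
{"api": "step_arm", "payload": {
  "plan": [
    {"dx": -0.054,"dy": 0.025,"dz": 0.142,"ax": 0,"ay": 0.084,"az": -0.002,"gripper": 1},
    {"dx": -0.072,"dy": 0.025,"dz": 0.133,"ax": 0,"ay": 0.084,"az": -0.002,"gripper": 1},
    {"dx": -0.089,"dy": 0.025,"dz": 0.123,"ax": 0,"ay": 0.084,"az": -0.002,"gripper": 1},
    {"dx": -0.104,"dy": 0.025,"dz": 0.11,"ax": 0,"ay": 0.084,"az": -0.002,"gripper": 1},
    {"dx": -0.118,"dy": 0.025,"dz": 0.095,"ax": 0,"ay": 0.084,"az": -0.002,"gripper": 1},
    {"dx": -0.13,"dy": 0.024,"dz": 0.079,"ax": 0,"ay": 0.084,"az": -0.002,"gripper": 1},
    {"dx": 0,"dy": 0,"dz": 0,"ax": 0,"ay": 0,"az": 0,"gripper": 1}
  ]
}}

```text
clock: 3.2
eef_pos: [504.3, -69.2, 102.4]
tool_rot: [-3.129, -0.795, 1.555]
force: [-0.1, 0.7, 0.6]
width: 85.5
gripper_force: 0.0
```

```bash
python3 -c "
from h import *
plan([510,-10,42],rpy(np.pi/2,np.pi/4),1)
print(ctrl.read_state()['qpos'].round(2))"
```

```text
[-0.0051  0.0192  0.2817] [-0.0005 -0.0059 -0.0073]
rows 1
[ 0.37  0.91  0.21  1.84 -0.94  1.14  1.26]
```

Emit:
{"api": "step_arm", "payload": {
  "plan": [
    {"dx": -0.003,"dy": 0.009,"dz": 0.056,"ax": 0,"ay": 0,"az": 0,"gripper": 1},
    {"dx": -0.002,"dy": 0.01,"dz": 0.056,"ax": 0,"ay": 0,"az": 0,"gripper": 1},
    {"dx": 0,"dy": 0,"dz": 0.056,"ax": 0,"ay": 0,"az": 0,"gripper": 1},
    {"dx": 0,"dy": 0,"dz": 0.056,"ax": 0,"ay": 0,"az": 0,"gripper": 1},
    {"dx": 0,"dy": 0,"dz": 0.056,"ax": 0,"ay": 0,"az": 0,"gripper": 1},
    {"dx": 0,"dy": 0,"dz": 0,"ax": 0,"ay": 0,"az": 0,"gripper": 0.5},
    {"dx": 0,"dy": 0,"dz": 0,"ax": 0,"ay": 0,"az": 0,"gripper": 0.5},
    {"dx": 0,"dy": 0,"dz": 0,"ax": 0,"ay": 0,"az": 0,"gripper": 0.5},
    {"dx": 0,"dy": 0,"dz": 0,"ax": 0,"ay": 0,"az": 0,"gripper": 0.5}
  ]
}}

```text
clock: 4.32
eef_pos: [514.5, -8.2, 51.5]
tool_rot: [3.131, -0.791, 1.576]
force: [-2.0, -1.4, 4.1]
width: 56.7
gripper_force: 63.9
```

Emit:
{"api": "step_arm", "payload": {
  "plan": [
    {"dx": 0,"dy": 0,"dz": 0,"ax": 0,"ay": 0,"az": 0,"gripper": 1},
    {"dx": 0,"dy": -0.01,"dz": 0,"ax": 0,"ay": 0,"az": 0,"gripper": 1},
    {"dx": -0.012,"dy": 0,"dz": 0.012,"ax": 0,"ay": 0,"az": 0,"gripper": 1},
    {"dx": -0.012,"dy": 0,"dz": 0.012,"ax": 0,"ay": 0,"az": 0,"gripper": 1},
    {"dx": 0,"dy": 0,"dz": 0,"ax": 0,"ay": 0,"az": 0,"gripper": 1}
  ]
}}

```text
clock: 4.95
eef_pos: [511.3, -7.5, 40.4]
tool_rot: [3.133, -0.792, 1.576]
force: [-0.5, 0.5, 0.4]
width: 85.3
gripper_force: 0.0
```

Emit:
{"api": "step_arm", "payload": {
  "plan": [
    {"dx": 0,"dy": 0,"dz": 0,"ax": 0,"ay": 0,"az": 0,"gripper": 0.5},
    {"dx": 0,"dy": 0,"dz": 0,"ax": 0,"ay": 0,"az": 0,"gripper": 0.5},
    {"dx": 0,"dy": 0,"dz": 0,"ax": 0,"ay": 0,"az": 0,"gripper": 0.5},
    {"dx": 0,"dy": 0,"dz": 0,"ax": 0,"ay": 0,"az": 0,"gripper": 0.5}
  ]
}}

```text
clock: 5.45
eef_pos: [511.8, -7.6, 41.4]
tool_rot: [3.131, -0.792, 1.577]
force: [-1.2, -0.5, 3.3]
width: 57.6
gripper_force: 64.2
```

Emit:
{"api": "step_arm", "payload": {
  "plan": [
    {"dx": 0.05,"dy": 0,"dz": -0.05,"ax": 0,"ay": 0,"az": 0,"gripper": 0.5},
    {"dx": 0.1,"dy": 0,"dz": -0.1,"ax": 0,"ay": 0,"az": 0,"gripper": 0.5},
    {"dx": 0.12,"dy": 0,"dz": -0.12,"ax": 0,"ay": 0,"az": 0,"gripper": 0.5},
    {"dx": 0.1,"dy": 0,"dz": -0.1,"ax": 0,"ay": 0,"az": 0,"gripper": 0.5}
  ]
}}

```text
clock: 5.95
eef_pos: [510.2, -8.8, 199.0]
tool_rot: [3.132, -0.79, 1.576]
force: [0.2, -0.9, -2.1]
width: 57.6
gripper_force: 64.6
```

```bash
python3 -c "
from h import *
s=ctrl.read_state();print(s['eef_pos'],s['width'],s['force'])
plan([610,-217,130],rpy(np.pi/2,-np.pi/4),10)"
```

```text
[510.15231815  -8.819389   198.99880694] 57.58119940893443 [ 0.15438344 -0.86719216 -2.09484709]
[-0.0653  0.0332 -0.0329] [ 5.000e-04 -1.003e-01 -1.000e-04]
[-0.0697  0.0332 -0.0223] [ 5.000e-04 -1.003e-01 -1.000e-04]
[-0.0723  0.0332 -0.0111] [ 5.000e-04 -1.003e-01 -1.000e-04]
[-0.0732  0.0331  0.0003] [ 5.000e-04 -1.003e-01 -1.000e-04]
[-0.0722  0.0331  0.0118] [ 5.000e-04 -1.003e-01 -1.000e-04]
[-0.0695  0.0331  0.023 ] [ 5.000e-04 -1.003e-01 -1.000e-04]
[-0.065   0.0332  0.0335] [ 5.000e-04 -1.003e-01 -1.000e-04]
[-0.059   0.0332  0.0433] [ 5.000e-04 -1.003e-01 -1.000e-04]
[-0.0514  0.0332  0.052 ] [ 5.000e-04 -1.003e-01 -1.000e-04]
[-0.0426  0.0332  0.0594] [ 5.000e-04 -1.003e-01 -1.000e-04]
rows 10
```

Emit:
{"api": "step_arm", "payload": {
  "plan": [
    {"dx": -0.065,"dy": 0.033,"dz": -0.033,"ax": 0,"ay": -0.1,"az": 0,"gripper": 0.5},
    {"dx": -0.07,"dy": 0.033,"dz": -0.022,"ax": 0,"ay": -0.1,"az": 0,"gripper": 0.5},
    {"dx": -0.072,"dy": 0.033,"dz": -0.011,"ax": 0,"ay": -0.1,"az": 0,"gripper": 0.5},
    {"dx": -0.073,"dy": 0.033,"dz": 0,"ax": 0,"ay": -0.1,"az": 0,"gripper": 0.5},
    {"dx": -0.072,"dy": 0.033,"dz": 0.012,"ax": 0,"ay": -0.1,"az": 0,"gripper": 0.5},
    {"dx": -0.07,"dy": 0.033,"dz": 0.023,"ax": 0,"ay": -0.1,"az": 0,"gripper": 0.5},
    {"dx": -0.065,"dy": 0.033,"dz": 0.034,"ax": 0,"ay": -0.1,"az": 0,"gripper": 0.5},
    {"dx": -0.059,"dy": 0.033,"dz": 0.043,"ax": 0,"ay": -0.1,"az": 0,"gripper": 0.5},
    {"dx": -0.051,"dy": 0.033,"dz": 0.052,"ax": 0,"ay": -0.1,"az": 0,"gripper": 0.5},
    {"dx": -0.043,"dy": 0.033,"dz": 0.059,"ax": 0,"ay": -0.1,"az": 0,"gripper": 0.5},
    {"dx": 0,"dy": 0,"dz": 0,"ax": 0,"ay": 0,"az": 0,"gripper": 0.5}
  ]
}}

```text
clock: 7.32
eef_pos: [608.1, -213.9, 122.5]
tool_rot: [-3.136, 0.781, 1.578]
force: [-1.0, 1.4, -1.3]
width: 57.9
gripper_force: 64.6
```

```bash
python3 -c "
from h import *
s=ctrl.read_state();print(s['qpos'].round(2))
for n in ('scene','top'):
  im=grab(n);np.save(n+'2',im,allow_pickle=True)
  u0,v0,u1,v1=(230,110,450,290) if n=='scene' else (300,130,470,290)
  cv2.imwrite('pics/'+n+'2.png',cv2.resize(im['color'][v0:v1,u0:u1],None,fx=3,fy=3,interpolation=2)[:,:,::-1])
plan([610,-217,60],rpy(np.pi/2,-np.pi/4),1)"
```

```text
[-0.62  1.17  1.03  1.8  -0.27  0.51  0.21]
[0.1581 0.0023 0.1639] [ 0.0018 -0.005  -0.0032]
rows 1
```

View pics/scene2.png

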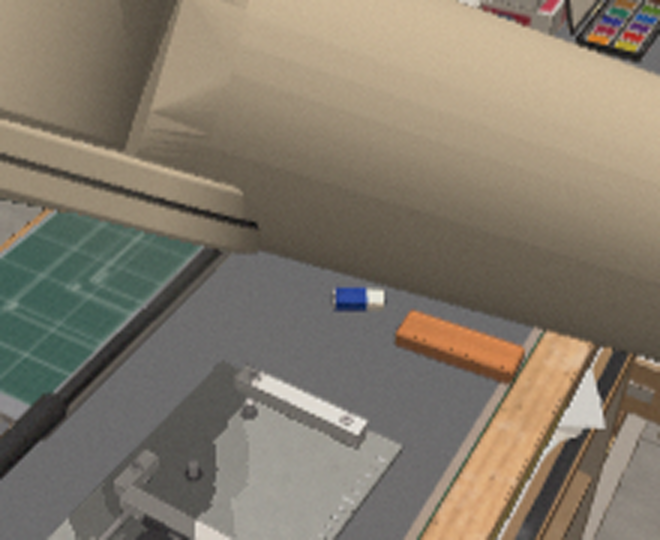

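Emit:
{"api": "step_arm", "payload": {
  "plan": [
    {"dx": 0.05,"dy": 0,"dz": 0.05,"ax": 0,"ay": 0,"az": 0,"gripper": 0.5},
    {"dx": 0.05,"dy": 0,"dz": 0.05,"ax": 0,"ay": 0,"az": 0,"gripper": 0.5},
    {"dx": 0.04,"dy": 0,"dz": 0.04,"ax": 0,"ay": 0,"az": 0,"gripper": 0.5},
    {"dx": 0.02,"dy": 0,"dz": 0.02,"ax": 0,"ay": 0,"az": 0,"gripper": 0.5},
    {"dx": 0,"dy": 0,"dz": 0,"ax": 0,"ay": 0,"az": 0,"gripper": 0.5}
  ]
}}

```text
clock: 8.05
eef_pos: [609.8, -216.2, 60.0]
tool_rot: [3.133, 0.779, 1.564]
force: [-0.1, -0.5, -2.6]
width: 57.4
gripper_force: 64.6
```

Emit:
{"api": "step_arm", "payload": {
  "plan": [
    {"dx": 0.016,"dy": 0,"dz": 0.016,"ax": 0,"ay": 0,"az": 0,"gripper": 0.5},
    {"dx": 0.016,"dy": 0,"dz": 0.016,"ax": 0,"ay": 0,"az": 0,"gripper": 0.5},
    {"dx": 0,"dy": 0,"dz": 0,"ax": 0,"ay": 0,"az": 0,"gripper": 0.5}
  ]
}}

```text
clock: 8.43
eef_pos: [610.0, -215.7, 46.5]
tool_rot: [3.133, 0.779, 1.564]
force: [-1.0, 0.9, -1.2]
width: 57.9
gripper_force: 64.6
```

Emit:
{"api": "step_arm", "payload": {
  "plan": [
    {"dx": 0.005,"dy": 0,"dz": 0.005,"ax": 0,"ay": 0,"az": 0,"gripper": 0.5},
    {"dx": 0.003,"dy": 0,"dz": 0.003,"ax": 0,"ay": 0,"az": 0,"gripper": 0.5}
  ]
}}

```text
clock: 8.68
eef_pos: [610.3, -215.9, 43.8]
tool_rot: [3.131, 0.779, 1.563]
force: [-0.4, 0.5, -2.7]
width: 57.6
gripper_force: 64.6
```

Emit:
{"api": "step_arm", "payload": {
  "plan": [
    {"dx": 0.005,"dy": 0,"dz": 0.005,"ax": 0,"ay": 0,"az": 0,"gripper": 0.5},
    {"dx": 0,"dy": 0,"dz": 0,"ax": 0,"ay": 0,"az": 0,"gripper": 0.5}
  ]
}}

```text
clock: 8.93
eef_pos: [610.5, -216.4, 43.2]
tool_rot: [3.13, 0.781, 1.561]
force: [-0.5, 2.9, 5.2]
width: 57.5
gripper_force: 65.2
```

Emit:
{"api": "step_arm", "payload": {
  "plan": [
    {"dx": 0,"dy": 0,"dz": 0,"ax": 0,"ay": 0,"az": 0,"gripper": 0.85},
    {"dx": 0,"dy": 0,"dz": 0,"ax": 0,"ay": 0,"az": 0,"gripper": 1},
    {"dx": 0,"dy": 0,"dz": 0,"ax": 0,"ay": 0,"az": 0,"gripper": 1},
    {"dx": 0,"dy": 0,"dz": -0.05,"ax": 0,"ay": 0,"az": 0,"gripper": 1},
    {"dx": 0,"dy": 0,"dz": -0.15,"ax": 0,"ay": 0,"az": 0,"gripper": 1},
    {"dx": 0,"dy": 0,"dz": -0.2,"ax": 0,"ay": 0,"az": 0,"gripper": 1},
    {"dx": 0,"dy": 0,"dz": -0.2,"ax": 0,"ay": 0,"az": 0,"gripper": 1}
  ]
}}

```text
clock: 9.8
eef_pos: [609.4, -87.6, 171.5]
tool_rot: [3.131, 0.779, 1.562]
force: [1.5, -0.7, 0.2]
width: 85.5
gripper_force: 0.0
```

```bash
python3 -c "
from h import *
s=ctrl.read_state()
im=grab('top');W=cloud(im);m=(W[:,:,2]>60)&(W[:,:,2]<95)&(abs(W[:,:,0]-610)<60)&(abs(W[:,:,1]+215)<60);print(m.sum(),np.nanpercentile(W[m],[2,50,98],0).round(0))
plan([480,-330,330],rpy(np.pi/2,0),8)"
```

```text
403 [[ 582. -245.   71.]
 [ 609. -218.   78.]
 [ 637. -192.   82.]]
[-0.119  -0.0556  0.0259] [0.0014 0.0618 0.0002]
[-0.1209 -0.0555  0.0143] [0.0014 0.0618 0.0002]
[-0.1218 -0.0555  0.0027] [0.0014 0.0618 0.0002]
[-0.1215 -0.0555 -0.009 ] [0.0014 0.0618 0.0002]
[-0.1201 -0.0555 -0.0206] [0.0014 0.0618 0.0002]
[-0.1175 -0.0555 -0.0321] [0.0014 0.0618 0.0002]
[-0.1139 -0.0555 -0.0432] [0.0014 0.0618 0.0002]
[-0.1092 -0.0556 -0.0539] [0.0014 0.0618 0.0002]
rows 8
```

Emit:
{"api": "step_arm", "payload": {
  "plan": [
    {"dx": -0.1,"dy": -0.055,"dz": 0.0,"ax": 0,"ay": 0.062,"az": 0,"gripper": 1},
    {"dx": -0.1,"dy": -0.055,"dz": -0.01,"ax": 0,"ay": 0.062,"az": 0,"gripper": 1},
    {"dx": -0.1,"dy": -0.055,"dz": -0.02,"ax": 0,"ay": 0.062,"az": 0,"gripper": 1},
    {"dx": -0.1,"dy": -0.055,"dz": -0.03,"ax": 0,"ay": 0.062,"az": 0,"gripper": 1},
    {"dx": -0.1,"dy": -0.055,"dz": -0.04,"ax": 0,"ay": 0.062,"az": 0,"gripper": 1},
    {"dx": -0.1,"dy": -0.055,"dz": -0.05,"ax": 0,"ay": 0.062,"az": 0,"gripper": 1},
    {"dx": -0.08,"dy": -0.055,"dz": -0.06,"ax": 0,"ay": 0.062,"az": 0,"gripper": 1},
    {"dx": -0.05,"dy": -0.055,"dz": -0.06,"ax": 0,"ay": 0.062,"az": 0,"gripper": 1},
    {"dx": 0,"dy": 0,"dz": 0,"ax": 0,"ay": 0,"az": 0,"gripper": 1}
  ]
}}

```text
clock: 10.98
eef_pos: [474.0, -261.5, 344.4]
tool_rot: [3.131, 0.003, 1.562]
force: [0.5, 0.2, -1.2]
width: 85.5
gripper_force: 0.0
```

```bash
python3 -c "
from h import *
im=grab('wrist');save(im,'w2.png');np.save('w2',im,allow_pickle=True)
W=cloud(im);hsv=cv2.cvtColor(im['color'],cv2.COLOR_RGB2HSV)
for n,lo,hi in(('top',20.,26.),('sp',14.,22.)):
  m=((W[:,:,2]>lo)&(W[:,:,2]<hi)&(W[:,:,0]<680)&(W[:,:,0]>370)&(W[:,:,1]<-170)).astype(np.uint8)
  for c in cv2.findContours(m,0,1)[0]:
    if cv2.contourArea(c)>80:
      q=np.zeros_like(m);cv2.drawContours(q,[c],-1,1,-1);p=W[(q>0)&(m>0)]
      print(n,cv2.boundingRect(c),cv2.minAreaRect(p[:,:2].astype(np.float32)),np.median(p[:,2]))
"
```

```text
top (258, 307, 54, 41) ((413.6751708984375, -555.1386108398438), (102.4158935546875, 59.63195037841797), 21.61330795288086) 24.013567291518115
top (354, 294, 60, 51) ((580.0347900390625, -540.254150390625), (98.50695037841797, 98.82864379882812), 54.0074577331543) 23.6032834464786
top (382, 161, 52, 78) ((606.9588623046875, -329.9087829589844), (60.58211898803711, 111.05030059814453), 13.815515518188477) 22.623342544145203
sp (361, 314, 44, 25) ((585.5108032226562, -560.7119140625), (74.85557556152344, 37.0272216796875), 15.346803665161133) 18.207583677728337
sp (259, 305, 53, 18) ((414.9298400878906, -526.9747314453125), (88.662109375, 28.087642669677734), 0.5323328375816345) 18.18992557709555
sp (354, 292, 73, 83) ((616.7708740234375, -563.41064453125), (95.28667449951172, 180.70294189453125), 37.33547592163086) 18.127976469841286
sp (257, 211, 73, 29) ((435.0479736328125, -369.14471435546875), (25.795637130737305, 109.31065368652344), 75.61831665039062) 17.378625490831837
sp (267, 167, 75, 23) ((453.6039733886719, -294.6729431152344), (108.97600555419922, 15.826017379760742), 10.348687171936035) 17.026646967225417
sp (251, 104, 81, 32) ((437.970458984375, -211.85610961914062), (109.50872802734375, 37.704498291015625), 2.581000804901123) 17.270075720868704
```

View pics/w2.png

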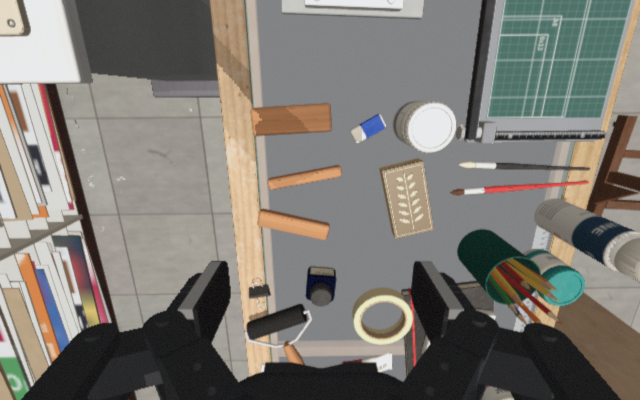

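The jar stands upright at px (427,126), and the block is at (407,199). The mid spacer is the third stick, at (294,224).

```bash
python3 -c "
from h import *
plan([607,-330,90],rpy(np.pi/2+.241,0),5)"
```

```text
[-0.0469  0.0866  0.1695] [ 0.0012  0.0003 -0.0314]
[-0.0512  0.0845  0.1693] [ 0.0012  0.0003 -0.0314]
[-0.0554  0.0822  0.1691] [ 0.0012  0.0003 -0.0314]
[-0.0594  0.0796  0.1689] [ 0.0012  0.0003 -0.0314]
[-0.0634  0.0769  0.1688] [ 0.0012  0.0003 -0.0314]
rows 5
```

Emit:
{"api": "step_arm", "payload": {
  "plan": [
    {"dx": -0.047,"dy": 0.087,"dz": 0.16,"ax": 0.0012,"ay": 0,"az": -0.0314,"gripper": 1},
    {"dx": -0.051,"dy": 0.084,"dz": 0.16,"ax": 0.0012,"ay": 0,"az": -0.0314,"gripper": 1},
    {"dx": -0.055,"dy": 0.082,"dz": 0.16,"ax": 0.0012,"ay": 0,"az": -0.0314,"gripper": 1},
    {"dx": -0.059,"dy": 0.08,"dz": 0.16,"ax": 0.0012,"ay": 0,"az": -0.0314,"gripper": 1},
    {"dx": -0.063,"dy": 0.077,"dz": 0.16,"ax": 0.0012,"ay": 0,"az": -0.0314,"gripper": 1},
    {"dx": 0,"dy": 0,"dz": 0,"ax": 0,"ay": 0,"az": 0,"gripper": 1}
  ]
}}

```text
clock: 11.78
eef_pos: [606.6, -323.2, 95.0]
tool_rot: [-3.131, -0.006, 1.82]
force: [-1.5, 0.3, -0.0]
width: 85.3
gripper_force: 0.0
```

```bash
python3 -c "
from h import *
plan([607,-330,24],rpy(np.pi/2+.241,0),1)"
```

```text
[-0.0237 -0.0018  0.2366] [-0.0066 -0.004   0.0051]
rows 1
```

Emit:
{"api": "step_arm", "payload": {
  "plan": [
    {"dx": -0.012,"dy": -0.001,"dz": 0.08,"ax": -0.0066,"ay": -0.004,"az": 0.005,"gripper": 1},
    {"dx": -0.012,"dy": -0.001,"dz": 0.08,"ax": 0,"ay": 0,"az": 0,"gripper": 1},
    {"dx": 0,"dy": 0,"dz": 0.06,"ax": 0,"ay": 0,"az": 0,"gripper": 1},
    {"dx": 0,"dy": 0,"dz": 0.02,"ax": 0,"ay": 0,"az": 0,"gripper": 1},
    {"dx": 0,"dy": 0,"dz": 0,"ax": 0,"ay": 0,"az": 0,"gripper": 1}
  ]
}}

```text
clock: 12.4
eef_pos: [609.2, -334.5, 30.2]
tool_rot: [3.134, 0.007, 1.809]
force: [-0.0, 1.0, 0.2]
width: 85.3
gripper_force: 0.0
```

Emit:
{"api": "step_arm", "payload": {
  "plan": [
    {"dx": 0,"dy": 0,"dz": 0,"ax": 0,"ay": 0,"az": 0,"gripper": 0.5},
    {"dx": 0,"dy": 0,"dz": 0,"ax": 0,"ay": 0,"az": 0,"gripper": 0.5},
    {"dx": 0,"dy": 0,"dz": 0,"ax": 0,"ay": 0,"az": 0,"gripper": 0.5},
    {"dx": 0,"dy": 0,"dz": 0,"ax": 0,"ay": 0,"az": 0,"gripper": 0.5}
  ]
}}

```text
clock: 12.9
eef_pos: [609.8, -335.3, 31.7]
tool_rot: [3.132, 0.008, 1.808]
force: [-0.3, 0.5, 6.5]
width: 58.5
gripper_force: 66.0
```

Emit:
{"api": "step_arm", "payload": {
  "plan": [
    {"dx": 0,"dy": 0,"dz": 0,"ax": 0,"ay": 0,"az": 0,"gripper": 0.8},
    {"dx": 0.016,"dy": -0.006,"dz": 0.013,"ax": 0.006,"ay": -0.005,"az": 0,"gripper": 0.8},
    {"dx": 0,"dy": 0,"dz": 0.013,"ax": 0,"ay": 0,"az": 0,"gripper": 0.8},
    {"dx": 0,"dy": 0,"dz": 0,"ax": 0,"ay": 0,"az": 0,"gripper": 0.5},
    {"dx": 0,"dy": 0,"dz": 0,"ax": 0,"ay": 0,"az": 0,"gripper": 0.5},
    {"dx": 0,"dy": 0,"dz": 0,"ax": 0,"ay": 0,"az": 0,"gripper": 0.5}
  ]
}}

```text
clock: 13.65
eef_pos: [605.9, -330.4, 21.9]
tool_rot: [-3.139, 0.014, 1.808]
force: [0.6, -0.6, -2.1]
width: 58.8
gripper_force: 67.1
```

Emit:
{"api": "step_arm", "payload": {
  "plan": [
    {"dx": 0,"dy": 0,"dz": -0.1,"ax": 0,"ay": 0,"az": 0,"gripper": 0.5},
    {"dx": 0,"dy": 0,"dz": -0.2,"ax": 0,"ay": 0,"az": 0,"gripper": 0.5},
    {"dx": 0,"dy": 0,"dz": -0.2,"ax": 0,"ay": 0,"az": 0,"gripper": 0.5},
    {"dx": 0,"dy": 0,"dz": -0.2,"ax": 0,"ay": 0,"az": 0,"gripper": 0.5}
  ]
}}

```text
clock: 14.15
eef_pos: [605.4, -327.3, 233.9]
tool_rot: [-3.139, 0.014, 1.808]
force: [1.2, 0.3, -3.5]
width: 58.7
gripper_force: 67.1
```

```bash
python3 -c "
from h import *
plan([464,10,330],rpy(np.pi/2-.035,0),8)"
```

```text
[ 0.1498 -0.0244 -0.0421] [-0.      0.0012  0.0216]
[ 0.149  -0.0295 -0.0419] [-0.      0.0012  0.0216]
[ 0.148  -0.0345 -0.0416] [-0.      0.0012  0.0216]
[ 0.1468 -0.0395 -0.0413] [-0.      0.0012  0.0216]
[ 0.1455 -0.0445 -0.0411] [-0.      0.0012  0.0216]
[ 0.1439 -0.0494 -0.0408] [-0.      0.0012  0.0216]
[ 0.1422 -0.0543 -0.0405] [-0.      0.0012  0.0216]
[ 0.1404 -0.0591 -0.0403] [-0.      0.0012  0.0216]
rows 8
```

Emit:
{"api": "step_arm", "payload": {
  "plan": [
    {"dx": 0.15,"dy": -0.024,"dz": -0.042,"ax": 0,"ay": 0,"az": 0.0216,"gripper": 0.5},
    {"dx": 0.149,"dy": -0.03,"dz": -0.042,"ax": 0,"ay": 0,"az": 0.0216,"gripper": 0.5},
    {"dx": 0.148,"dy": -0.034,"dz": -0.042,"ax": 0,"ay": 0,"az": 0.0216,"gripper": 0.5},
    {"dx": 0.147,"dy": -0.04,"dz": -0.042,"ax": 0,"ay": 0,"az": 0.0216,"gripper": 0.5},
    {"dx": 0.146,"dy": -0.044,"dz": -0.042,"ax": 0,"ay": 0,"az": 0.0216,"gripper": 0.5},
    {"dx": 0.144,"dy": -0.05,"dz": -0.042,"ax": 0,"ay": 0,"az": 0.0216,"gripper": 0.5},
    {"dx": 0.142,"dy": -0.054,"dz": -0.042,"ax": 0,"ay": 0,"az": 0.0216,"gripper": 0.5},
    {"dx": 0.14,"dy": -0.059,"dz": -0.042,"ax": 0,"ay": 0,"az": 0.0216,"gripper": 0.5},
    {"dx": 0,"dy": 0,"dz": 0,"ax": 0,"ay": 0,"az": 0,"gripper": 0.5}
  ]
}}

```text
clock: 15.28
eef_pos: [463.0, 14.7, 328.1]
tool_rot: [3.14, 0.012, 1.544]
force: [1.0, 0.2, -2.7]
width: 58.2
gripper_force: 67.1
```

Run:
```python
from h import *
s=ctrl.read_state()
im=grab('wrist');np.save('w3',im,allow_pickle=True)
W=cloud(im)
def comps(lo,hi,amin,xr,yr):
  m=((W[:,:,2]>lo)&(W[:,:,2]<hi)&(W[:,:,0]>xr[0])&(W[:,:,0]<xr[1])&(W[:,:,1]>yr[0])&(W[:,:,1]<yr[1])).astype(np.uint8)
  for c in cv2.findContours(m,0,1)[0]:
    if cv2.contourArea(c)>amin:
      q=np.zeros_like(m);cv2.drawContours(q,[c],-1,1,-1);p=W[(q>0)&(m>0)]
      r=cv2.minAreaRect(p[:,:2].astype(np.float32));print([np.round(a,1) for a in r],np.median(p[:,2]).round(1),cv2.boundingRect(c))
print('hi');comps(22,29,4,(425,625),(-95,170))
print('plate');comps(7,13,1500,(425,625),(-95,170))
u0,v0,k=265,30,3.4
c=cv2.resize(im['color'][v0:v0+175,u0:u0+200],None,fx=k,fy=k,interpolation=cv2.INTER_CUBIC)
cv2.imwrite('pics/w3c.png',c[:,:,::-1])
```

```text
hi
[array([573.4, -71.4]), array([17.7, 12.3]), np.float64(85.9)] 25.5 (395, 208, 9, 13)
[array([557.4,  33.5]), array([6.8, 6.1]), np.float64(84.2)] 23.4 (388, 138, 6, 6)
[array([542.1,  82.2]), array([ 46.6, 131.3]), np.float64(70.2)] 25.7 (329, 90, 97, 45)
[array([530. , 123.4]), array([49.1, 51.1]), np.float64(88.5)] 24.4 (351, 46, 42, 44)
plate
[array([524.4,  36.1]), array([238.6, 180.1]), np.float64(87.6)] 9.4 (298, 41, 144, 179)
```

View pics/w3c.png

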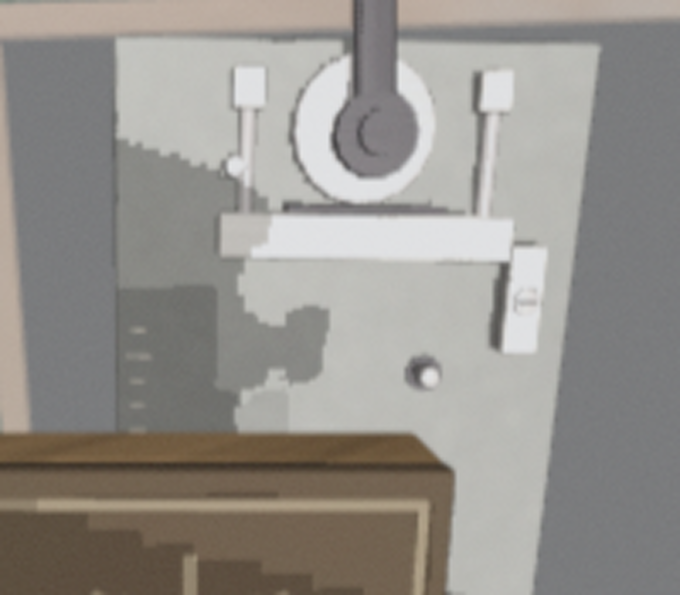

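```bash
python3 -c "
from h import *
s=ctrl.read_state();r=np.array(s['tool_rot']);r[2]=1.531
plan([519.9,-0.7,36],r,6)"
```

```text
[-0.0041  0.031   0.1625] [ 0.     -0.      0.0011]
rows 6
```

Emit:
{"api": "step_arm", "payload": {
  "plan": [
    {"dx": -0.008,"dy": 0.062,"dz": 0.16,"ax": 0,"ay": 0,"az": 0.003,"gripper": 0.5},
    {"dx": -0.008,"dy": 0.062,"dz": 0.18,"ax": 0,"ay": 0,"az": 0.003,"gripper": 0.5},
    {"dx": -0.008,"dy": 0.062,"dz": 0.18,"ax": 0,"ay": 0,"az": 0,"gripper": 0.5},
    {"dx": 0,"dy": 0,"dz": 0.16,"ax": 0,"ay": 0,"az": 0,"gripper": 0.5},
    {"dx": 0,"dy": 0,"dz": 0.12,"ax": 0,"ay": 0,"az": 0,"gripper": 0.5},
    {"dx": 0,"dy": 0,"dz": 0.06,"ax": 0,"ay": 0,"az": 0,"gripper": 0.5},
    {"dx": 0,"dy": 0,"dz": 0,"ax": 0,"ay": 0,"az": 0,"gripper": 0.5}
  ]
}}

```text
clock: 16.2
eef_pos: [519.3, -4.7, 68.9]
tool_rot: [-3.141, 0.016, 1.525]
force: [0.5, -0.2, -2.0]
width: 58.6
gripper_force: 67.0
```

```bash
python3 -c "
from h import *
s=ctrl.read_state();r=np.array(s['tool_rot']);r[2]=1.531
plan([519.9,-0.7,33],r,1)"
```

```text
[0.0151 0.0013 0.1194] [-0.0001 -0.     -0.0039]
rows 1
```

Emit:
{"api": "step_arm", "payload": {
  "plan": [
    {"dx": 0.016,"dy": 0.001,"dz": 0.03,"ax": 0,"ay": 0,"az": -0.004,"gripper": 0.5},
    {"dx": 0.002,"dy": 0,"dz": 0.045,"ax": 0,"ay": 0,"az": 0,"gripper": 0.5},
    {"dx": 0.002,"dy": 0,"dz": 0.035,"ax": 0,"ay": 0,"az": 0,"gripper": 0.5},
    {"dx": 0,"dy": 0,"dz": 0,"ax": 0,"ay": 0,"az": 0,"gripper": 0.5}
  ]
}}

```text
clock: 16.7
eef_pos: [520.1, 3.0, 36.4]
tool_rot: [3.141, 0.014, 1.534]
force: [-0.5, -0.2, -1.6]
width: 58.9
gripper_force: 67.1
```

Emit:
{"api": "step_arm", "payload": {
  "plan": [
    {"dx": 0,"dy": 0,"dz": 0.007,"ax": 0,"ay": 0,"az": 0,"gripper": 0.5},
    {"dx": 0,"dy": 0,"dz": 0.007,"ax": 0,"ay": 0,"az": 0,"gripper": 0.5},
    {"dx": 0,"dy": 0,"dz": 0,"ax": 0,"ay": 0,"az": 0,"gripper": 0.5}
  ]
}}

```text
clock: 17.08
eef_pos: [520.7, 2.8, 33.0]
tool_rot: [3.139, 0.014, 1.534]
force: [-0.1, 0.4, -2.8]
width: 58.9
gripper_force: 67.1
```

Emit:
{"api": "step_arm", "payload": {
  "plan": [
    {"dx": -0.01,"dy": 0,"dz": 0,"ax": 0,"ay": 0,"az": 0,"gripper": 0.5},
    {"dx": -0.01,"dy": 0,"dz": 0,"ax": 0,"ay": 0,"az": 0,"gripper": 0.5},
    {"dx": 0,"dy": 0,"dz": 0,"ax": 0,"ay": 0,"az": 0,"gripper": 0.5}
  ]
}}

```text
clock: 17.45
eef_pos: [520.5, -3.8, 33.2]
tool_rot: [3.139, 0.015, 1.533]
force: [-0.3, -0.5, -2.6]
width: 58.6
gripper_force: 67.1
```

Now find plate, fence and pin contact in small steps.

Emit:
{"api": "step_arm", "payload": {
  "plan": [
    {"dx": -0.004,"dy": 0,"dz": 0.004,"ax": 0,"ay": 0,"az": 0,"gripper": 0.5},
    {"dx": -0.004,"dy": 0.003,"dz": 0.002,"ax": 0,"ay": 0,"az": 0,"gripper": 0.5},
    {"dx": 0,"dy": 0.003,"dz": 0,"ax": 0,"ay": 0,"az": 0,"gripper": 0.5}
  ]
}}

```text
clock: 17.82
eef_pos: [520.6, -4.3, 31.7]
tool_rot: [-3.141, 0.011, 1.534]
force: [-4.8, 2.3, 8.4]
width: 58.7
gripper_force: 68.4
```

Emit:
{"api": "step_arm", "payload": {
  "plan": [
    {"dx": -0.005,"dy": 0.005,"dz": -0.002,"ax": 0,"ay": 0,"az": 0,"gripper": 0.5},
    {"dx": 0,"dy": 0,"dz": 0,"ax": 0,"ay": 0,"az": 0,"gripper": 0.5}
  ]
}}

```text
clock: 18.08
eef_pos: [521.0, -4.4, 31.7]
tool_rot: [-3.138, 0.009, 1.534]
force: [-4.2, 6.3, 3.9]
width: 58.8
gripper_force: 67.9
```

Emit:
{"api": "step_arm", "payload": {
  "plan": [
    {"dx": -0.005,"dy": 0.008,"dz": 0,"ax": 0,"ay": 0,"az": 0,"gripper": 0.5},
    {"dx": 0,"dy": 0,"dz": 0,"ax": 0,"ay": 0,"az": 0,"gripper": 0.5}
  ]
}}

```text
clock: 18.32
eef_pos: [521.3, -4.4, 31.8]
tool_rot: [-3.135, 0.006, 1.534]
force: [-9.4, 8.3, 10.2]
width: 58.9
gripper_force: 68.6
```

Emit:
{"api": "step_arm", "payload": {
  "plan": [
    {"dx": 0,"dy": 0,"dz": 0,"ax": 0,"ay": 0,"az": 0,"gripper": 0.85},
    {"dx": 0,"dy": 0,"dz": 0,"ax": 0,"ay": 0,"az": 0,"gripper": 0.85},
    {"dx": 0,"dy": 0,"dz": -0.05,"ax": 0,"ay": 0,"az": 0,"gripper": 0.85},
    {"dx": 0,"dy": 0,"dz": -0.2,"ax": 0,"ay": 0,"az": 0,"gripper": 0.5},
    {"dx": 0,"dy": 0,"dz": -0.2,"ax": 0,"ay": 0,"az": 0,"gripper": 0},
    {"dx": 0.03,"dy": -0.1,"dz": -0.2,"ax": 0,"ay": 0,"az": 0,"gripper": 0},
    {"dx": 0.03,"dy": -0.1,"dz": -0.2,"ax": 0,"ay": 0,"az": 0,"gripper": 0},
    {"dx": 0,"dy": 0,"dz": 0,"ax": 0,"ay": 0,"az": 0,"gripper": 0}
  ]
}}

```text
clock: 19.32
eef_pos: [471.1, 13.8, 281.4]
tool_rot: [3.133, 0.011, 1.534]
force: [1.1, -0.4, -1.1]
width: 0.0
gripper_force: 0.0
```

```bash
cat > look.py <<'E'
from h import *
import sys
s=ctrl.read_state();print(s['eef_pos'].round(1),s['tool_rot'])
im=grab('wrist');save(im,sys.argv[1]+'.png');np.save(sys.argv[1],im,allow_pickle=True)
W=cloud(im)
def comps(n,lo,hi,amin,xr=(425,625),yr=(-95,170)):
  m=((W[:,:,2]>lo)&(W[:,:,2]<hi)&(W[:,:,0]>xr[0])&(W[:,:,0]<xr[1])&(W[:,:,1]>yr[0])&(W[:,:,1]<yr[1])).astype(np.uint8)
  m=cv2.morphologyEx(m,cv2.MORPH_OPEN,np.ones((2,2),np.uint8))
  for c in cv2.findContours(m,0,1)[0]:
    if cv2.contourArea(c)>amin:
      q=np.zeros_like(m);cv2.drawContours(q,[c],-1,1,-1);p=W[(q>0)&(m>0)]
      r=cv2.minAreaRect(p[:,:2].astype(np.float32))
      print(n,[np.round(a,1) for a in r],np.median(p[:,2]).round(1),cv2.boundingRect(c))
comps('plate',6,14,1500);comps('block33',29.5,36,50);comps('26',22,29,8)
E
python3 look.py w4
```

```text
[471.1  13.8 281.4] [3.13253862 0.01130437 1.53443902]
plate [array([526.4,  31.9]), array([242.4, 182.7]), np.float64(87.4)] nan (286, 35, 161, 198)
block33 [array([521.6,  -9.5]), array([111.9,  64.6]), np.float64(83.3)] nan (337, 134, 54, 89)
26 [array([nan, nan]), array([0., 0.]), np.float64(0.0)] nan (314, 220, 93, 14)
26 [array([557.7, -49.9]), array([ 6.9, 12.9]), np.float64(23.8)] 23.2 (385, 207, 5, 5)
26 [array([561.3,  30.4]), array([8.4, 8.6]), np.float64(0.4)] 22.9 (390, 144, 5, 6)
26 [array([nan, nan]), array([nan,  0.]), np.float64(nan)] nan (322, 40, 109, 99)
```

View pics/w4.png

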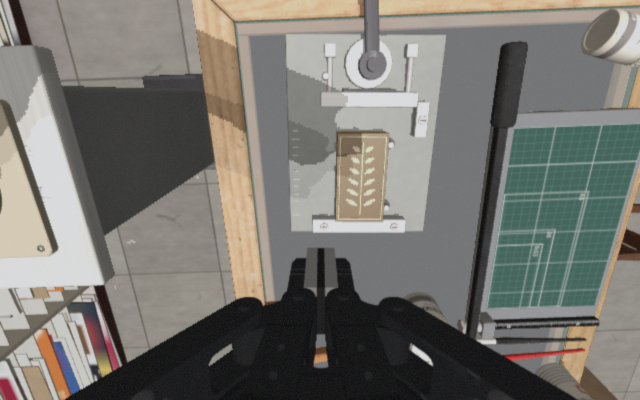

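The block sits in the bay at px (337..390, 132..221), next to both pins and the fence. I'll nudge it home with closed fingers.

Emit:
{"api": "step_arm", "payload": {
  "plan": [
    {"dx": -0.025,"dy": -0.015,"dz": 0.2,"ax": 0,"ay": 0,"az": 0,"gripper": 0},
    {"dx": -0.025,"dy": -0.015,"dz": 0.2,"ax": 0,"ay": 0,"az": 0,"gripper": 0},
    {"dx": 0,"dy": 0,"dz": 0.2,"ax": 0,"ay": 0,"az": 0,"gripper": 0},
    {"dx": 0,"dy": 0,"dz": 0.16,"ax": 0,"ay": 0,"az": 0,"gripper": 0},
    {"dx": 0,"dy": 0,"dz": 0.05,"ax": 0,"ay": 0,"az": 0,"gripper": 0},
    {"dx": 0,"dy": 0,"dz": 0,"ax": 0,"ay": 0,"az": 0,"gripper": 0}
  ]
}}

```text
clock: 20.12
eef_pos: [460.4, -6.0, 33.1]
tool_rot: [-3.141, 0.015, 1.531]
force: [-0.9, -0.1, -0.0]
width: -0.3
gripper_force: 0.0
```

Emit:
{"api": "step_arm", "payload": {
  "plan": [
    {"dx": 0.003,"dy": 0.02,"dz": -0.014,"ax": 0,"ay": 0,"az": 0,"gripper": 0},
    {"dx": 0.003,"dy": 0.02,"dz": 0,"ax": 0,"ay": 0,"az": 0,"gripper": 0},
    {"dx": 0,"dy": 0.008,"dz": 0,"ax": 0,"ay": 0,"az": 0,"gripper": 0},
    {"dx": 0,"dy": 0.006,"dz": 0,"ax": 0,"ay": 0,"az": 0,"gripper": 0},
    {"dx": 0,"dy": 0,"dz": 0,"ax": 0,"ay": 0,"az": 0,"gripper": 0}
  ]
}}

```text
clock: 20.75
eef_pos: [477.9, -3.4, 38.8]
tool_rot: [3.139, 0.015, 1.534]
force: [-0.1, -0.6, 0.0]
width: -0.4
gripper_force: 0.0
```

Emit:
{"api": "step_arm", "payload": {
  "plan": [
    {"dx": 0,"dy": 0.01,"dz": 0,"ax": 0,"ay": 0,"az": 0,"gripper": 0},
    {"dx": 0,"dy": 0,"dz": 0,"ax": 0,"ay": 0,"az": 0,"gripper": 0}
  ]
}}

```text
clock: 21.0
eef_pos: [479.0, -3.5, 38.6]
tool_rot: [-3.141, 0.014, 1.534]
force: [-4.6, -0.2, 3.1]
width: 0.2
gripper_force: 2.6
```

Emit:
{"api": "step_arm", "payload": {
  "plan": [
    {"dx": 0,"dy": 0.008,"dz": 0,"ax": 0,"ay": 0,"az": 0,"gripper": 0},
    {"dx": 0,"dy": 0,"dz": 0,"ax": 0,"ay": 0,"az": 0,"gripper": 0}
  ]
}}

```text
clock: 21.25
eef_pos: [479.2, -3.4, 38.5]
tool_rot: [-3.137, 0.013, 1.533]
force: [-9.7, -1.1, 8.2]
width: -0.4
gripper_force: 4.7
```

Emit:
{"api": "step_arm", "payload": {
  "plan": [
    {"dx": 0,"dy": 0.008,"dz": 0,"ax": 0,"ay": 0,"az": 0,"gripper": 0},
    {"dx": 0,"dy": 0,"dz": 0,"ax": 0,"ay": 0,"az": 0,"gripper": 0}
  ]
}}

```text
clock: 21.5
eef_pos: [479.4, -3.3, 38.3]
tool_rot: [-3.133, 0.012, 1.533]
force: [-13.1, -0.7, 9.3]
width: -0.1
gripper_force: 6.7
```

Emit:
{"api": "step_arm", "payload": {
  "plan": [
    {"dx": 0,"dy": -0.04,"dz": -0.02,"ax": 0,"ay": 0,"az": 0,"gripper": 0},
    {"dx": 0,"dy": 0,"dz": -0.2,"ax": 0,"ay": 0,"az": 0,"gripper": 0.3},
    {"dx": 0,"dy": 0,"dz": -0.2,"ax": 0,"ay": 0,"az": 0,"gripper": 0.6}
  ]
}}

```text
clock: 21.88
eef_pos: [473.9, -1.6, 166.3]
tool_rot: [3.138, 0.015, 1.533]
force: [1.9, 0.7, 0.8]
width: 35.9
gripper_force: 0.0
```

```bash
python3 -c "
from h import *
W=cloud(np.load('w2.npy',allow_pickle=True).item())
for u in (225,240,250,262,275): print(u,W[150,u].round(0))
plan([401,-360,130],rpy(-.251,0),11)"
```

```text
225 [ 337. -255.   -4.]
240 [ 360. -255.   -0.]
250 [ 375. -255.   -1.]
262 [ 392. -256.   -1.]
275 [ 411. -256.   -0.]
[-0.1092 -0.0181  0.0126] [0.0009 0.0005 0.1033]
[-0.1107 -0.0002  0.0125] [0.0009 0.0005 0.1033]
[-0.1092  0.0177  0.0124] [0.0009 0.0005 0.1033]
[-0.105   0.0351  0.0123] [0.0009 0.0005 0.1033]
[-0.0979  0.0517  0.0122] [0.0009 0.0005 0.1033]
[-0.0883  0.0668  0.012 ] [0.0009 0.0005 0.1033]
[-0.0763  0.0802  0.0119] [0.0009 0.0005 0.1033]
[-0.0624  0.0915  0.0117] [0.0009 0.0005 0.1033]
[-0.0468  0.1004  0.0115] [0.0009 0.0005 0.1033]
[-0.03    0.1067  0.0113] [0.0009 0.0005 0.1033]
[-0.0124  0.1101  0.0112] [0.0009 0.0005 0.1033]
rows 11
```

Emit:
{"api": "step_arm", "payload": {
  "plan": [
    {"dx": -0.109,"dy": -0.018,"dz": 0.0,"ax": 0.001,"ay": 0,"az": 0.103,"gripper": 0.6},
    {"dx": -0.111,"dy": 0,"dz": 0.0,"ax": 0.001,"ay": 0,"az": 0.103,"gripper": 0.6},
    {"dx": -0.109,"dy": 0.018,"dz": 0.0,"ax": 0.001,"ay": 0,"az": 0.103,"gripper": 0.6},
    {"dx": -0.105,"dy": 0.035,"dz": 0.012,"ax": 0.001,"ay": 0,"az": 0.103,"gripper": 0.6},
    {"dx": -0.098,"dy": 0.052,"dz": 0.012,"ax": 0.001,"ay": 0,"az": 0.103,"gripper": 0.6},
    {"dx": -0.088,"dy": 0.067,"dz": 0.012,"ax": 0.001,"ay": 0,"az": 0.103,"gripper": 0.6},
    {"dx": -0.076,"dy": 0.08,"dz": 0.012,"ax": 0.001,"ay": 0,"az": 0.103,"gripper": 0.6},
    {"dx": -0.062,"dy": 0.092,"dz": 0.012,"ax": 0.001,"ay": 0,"az": 0.103,"gripper": 0.6},
    {"dx": -0.047,"dy": 0.1,"dz": 0.012,"ax": 0.001,"ay": 0,"az": 0.103,"gripper": 0.6},
    {"dx": -0.03,"dy": 0.107,"dz": 0.012,"ax": 0.001,"ay": 0,"az": 0.103,"gripper": 0.6},
    {"dx": -0.012,"dy": 0.11,"dz": 0.012,"ax": 0,"ay": 0,"az": 0.103,"gripper": 0.6},
    {"dx": 0,"dy": 0,"dz": 0,"ax": 0,"ay": 0,"az": 0,"gripper": 0.6}
  ]
}}

```text
clock: 23.38
eef_pos: [401.1, -363.2, 140.4]
tool_rot: [3.132, 0.005, -0.249]
force: [-0.8, 0.2, -0.6]
width: 51.2
gripper_force: 0.0
```

```bash
python3 -c "
from h import *
print(ctrl.read_state()['qpos'].round(2))
plan([401,-360,22],rpy(-.251,0),1)"
```

```text
[ 0.08  0.91  1.06  1.94 -1.    0.94 -0.17]
[-0.0011 -0.014   0.3944] [0.0061 0.0032 0.0013]
rows 1
```

Emit:
{"api": "step_arm", "payload": {
  "plan": [
    {"dx": 0,"dy": -0.007,"dz": 0.1,"ax": 0.006,"ay": 0.003,"az": 0,"gripper": 0.6},
    {"dx": 0,"dy": -0.007,"dz": 0.12,"ax": 0,"ay": 0,"az": 0,"gripper": 0.6},
    {"dx": 0,"dy": 0,"dz": 0.12,"ax": 0,"ay": 0,"az": 0,"gripper": 0.6},
    {"dx": 0,"dy": 0,"dz": 0.02,"ax": 0,"ay": 0,"az": 0,"gripper": 0.6},
    {"dx": 0,"dy": 0,"dz": 0,"ax": 0,"ay": 0,"az": 0,"gripper": 0.6}
  ]
}}

```text
clock: 24.0
eef_pos: [402.9, -356.0, 32.8]
tool_rot: [-3.138, 0.0, -0.246]
force: [-0.6, 0.1, -0.4]
width: 51.3
gripper_force: 0.0
```

```bash
python3 -c "
from h import *
plan([401,-360,23],rpy(-.251,0),1)"
```

```text
[-0.0029  0.0145  0.0327] [-0.0021  0.0003  0.0035]
rows 1
```

Emit:
{"api": "step_arm", "payload": {
  "plan": [
    {"dx": -0.003,"dy": 0.014,"dz": 0.016,"ax": -0.002,"ay": 0,"az": 0.003,"gripper": 0.6},
    {"dx": 0,"dy": 0,"dz": 0.016,"ax": 0,"ay": 0,"az": 0,"gripper": 0.6},
    {"dx": 0,"dy": 0,"dz": 0,"ax": 0,"ay": 0,"az": 0,"gripper": 0.1},
    {"dx": 0,"dy": 0,"dz": 0,"ax": 0,"ay": 0,"az": 0,"gripper": 0.1},
    {"dx": 0,"dy": 0,"dz": 0,"ax": 0,"ay": 0,"az": 0,"gripper": 0.1}
  ]
}}

```text
clock: 24.62
eef_pos: [400.7, -359.8, 22.7]
tool_rot: [-3.141, 0.001, -0.251]
force: [-1.3, 0.1, 3.7]
width: 24.5
gripper_force: 59.2
```

Emit:
{"api": "step_arm", "payload": {
  "plan": [
    {"dx": 0,"dy": 0,"dz": -0.1,"ax": 0,"ay": 0,"az": 0,"gripper": 0.1},
    {"dx": 0,"dy": 0,"dz": -0.2,"ax": 0,"ay": 0,"az": 0,"gripper": 0.1},
    {"dx": 0,"dy": 0,"dz": -0.2,"ax": 0,"ay": 0,"az": 0,"gripper": 0.1}
  ]
}}

```text
clock: 25.0
eef_pos: [400.6, -359.3, 173.7]
tool_rot: [-3.141, 0.003, -0.251]
force: [1.3, 0.3, -0.9]
width: 24.5
gripper_force: 59.0
```

```bash
python3 -c "
from h import *
plan([459.5,67,170],rpy(-.04,0),8)"
```

```text
[-0.0203 -0.1782  0.0017] [-0.0001  0.0002 -0.0168]
[-0.0156 -0.1786  0.0017] [-0.0001  0.0002 -0.0168]
[-0.0109 -0.179   0.0017] [-0.0001  0.0002 -0.0168]
[-0.0062 -0.1792  0.0016] [-0.0001  0.0002 -0.0168]
[-0.0014 -0.1793  0.0016] [-0.0001  0.0002 -0.0168]
[ 0.0033 -0.1793  0.0016] [-0.0001  0.0002 -0.0168]
[ 0.008  -0.1791  0.0016] [-0.0001  0.0002 -0.0168]
[ 0.0127 -0.1789  0.0015] [-0.0001  0.0002 -0.0168]
rows 8
```

Emit:
{"api": "step_arm", "payload": {
  "plan": [
    {"dx": -0.02,"dy": -0.178,"dz": -0.02,"ax": 0,"ay": 0,"az": -0.0168,"gripper": 0.1},
    {"dx": -0.016,"dy": -0.179,"dz": -0.02,"ax": 0,"ay": 0,"az": -0.0168,"gripper": 0.1},
    {"dx": -0.011,"dy": -0.179,"dz": 0,"ax": 0,"ay": 0,"az": -0.0168,"gripper": 0.1},
    {"dx": -0.006,"dy": -0.179,"dz": 0,"ax": 0,"ay": 0,"az": -0.0168,"gripper": 0.1},
    {"dx": -0.001,"dy": -0.179,"dz": 0,"ax": 0,"ay": 0,"az": -0.0168,"gripper": 0.1},
    {"dx": 0.003,"dy": -0.179,"dz": 0,"ax": 0,"ay": 0,"az": -0.0168,"gripper": 0.1},
    {"dx": 0.008,"dy": -0.179,"dz": 0,"ax": 0,"ay": 0,"az": -0.0168,"gripper": 0.1},
    {"dx": 0.013,"dy": -0.179,"dz": 0,"ax": 0,"ay": 0,"az": -0.0168,"gripper": 0.1},
    {"dx": 0,"dy": 0,"dz": 0,"ax": 0,"ay": 0,"az": 0,"gripper": 0.1},
    {"dx": 0,"dy": 0,"dz": 0,"ax": 0,"ay": 0,"az": 0,"gripper": 0.1}
  ]
}}

```text
clock: 26.25
eef_pos: [459.5, 66.2, 184.7]
tool_rot: [-3.142, 0.001, -0.039]
force: [0.4, 0.3, 0.2]
width: 24.7
gripper_force: 59.2
```

```bash
python3 look.py w5; python3 -c "
from h import *
im=np.load('w5.npy',allow_pickle=True).item();W=cloud(im)
# edges along +x scan: for given board x rows list y spans of block / bar by height
for x in (500,515,530,545):
  m=(abs(W[:,:,0]-x)<2)
  for n,lo,hi,ya,yb in(('block',30,37,-70,62),('bar',23,29,60,110)):
    p=W[m&(W[:,:,2]>lo)&(W[:,:,2]<hi)&(W[:,:,1]>ya)&(W[:,:,1]<yb)]
    if len(p): print(x,n,len(p),p[:,1].min().round(1),p[:,1].max().round(1))
m=(W[:,:,2]>120)&(W[:,:,2]<195)&(W[:,:,0]>480)&(W[:,:,0]<570)
p=W[m];print('spacer',len(p))
for x in (490,510,530,545):
  q=p[abs(p[:,0]-x)<3]
  if len(q): print(x,q.min(0).round(1),q.max(0).round(1))
"
```

```text
[459.5  66.2 184.7] [-3.14153351e+00  1.39531124e-03 -3.92429028e-02]
plate [array([452.7, -26.6]), array([120.2,  58.5]), np.float64(83.3)] nan (352, 153, 121, 56)
plate [array([nan, nan]), array([0., 0.]), np.float64(0.0)] nan (221, 123, 71, 86)
plate [array([nan, nan]), array([0., 0.]), np.float64(0.0)] nan (209, 0, 293, 104)
block33 [array([nan, nan]), array([0., 0.]), np.float64(0.0)] nan (354, 78, 121, 75)
26 [array([527.3, 120.4]), array([39. , 51.2]), np.float64(54.4)] nan (222, 81, 59, 63)
26 [array([553.4, -49.6]), array([12.1,  7.4]), np.float64(87.8)] 23.2 (448, 69, 9, 10)
26 [array([553.6,  39.3]), array([ 7., 25.]), np.float64(29.2)] 23.3 (352, 69, 9, 9)
26 [array([515.9, -94.3]), array([  0. , 129.5]), np.float64(90.2)] nan (456, 39, 43, 146)
26 [array([540.2,  77.5]), array([ 21.3, 139.9]), np.float64(65.9)] nan (280, 19, 66, 155)
500 block 520 -59.4 35.6
500 bar 25 91.7 95.6
515 block 563 -59.9 35.6
515 bar 61 91.6 110.0
530 block 579 -60.4 34.7
530 bar 84 90.4 107.5
545 block 617 -60.8 33.8
545 bar 64 90.2 110.0
spacer 10788
490 [487.   51.8 174.6] [493.   77.6 180.9]
510 [507.   50.7 174.1] [513.   76.9 181.3]
530 [527.   49.8 174.3] [533.   75.9 181.7]
545 [542.   49.3 174.1] [548.   75.3 181.4]
```

View pics/w5.png

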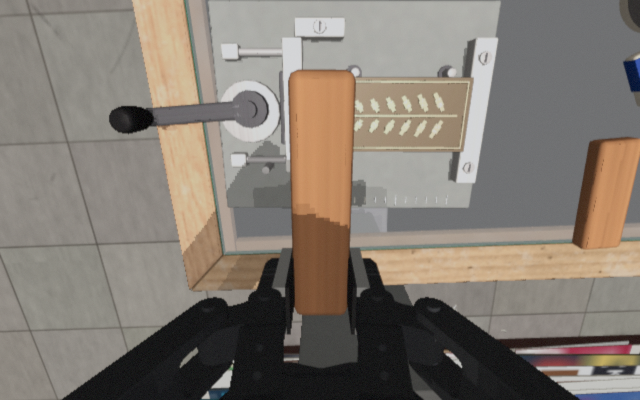

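Emit:
{"api": "step_arm", "payload": {
  "plan": [
    {"dx": 0,"dy": -0.004,"dz": 0.1,"ax": 0,"ay": 0,"az": 0,"gripper": 0.1},
    {"dx": 0,"dy": 0,"dz": 0.14,"ax": 0,"ay": 0,"az": 0,"gripper": 0.1},
    {"dx": 0,"dy": 0,"dz": 0.12,"ax": 0,"ay": 0,"az": 0,"gripper": 0.1},
    {"dx": 0,"dy": 0,"dz": 0.05,"ax": 0,"ay": 0,"az": 0,"gripper": 0.1},
    {"dx": 0,"dy": 0,"dz": 0,"ax": 0,"ay": 0,"az": 0,"gripper": 0.1}
  ]
}}

```text
clock: 26.92
eef_pos: [459.3, 65.9, 61.3]
tool_rot: [-3.141, 0.003, -0.043]
force: [-0.4, -0.1, -1.4]
width: 24.4
gripper_force: 59.2
```

```bash
python3 -c "
from h import *
plan([459,67.4,50],rpy(-.04,0),1)"
```

```text
[-0.001  -0.0051  0.0378] [-0.0005  0.0018 -0.0022]
rows 1
```

Emit:
{"api": "step_arm", "payload": {
  "plan": [
    {"dx": -0.001,"dy": -0.0055,"dz": 0,"ax": 0,"ay": 0.0015,"az": -0.002,"gripper": 0.1},
    {"dx": 0,"dy": 0,"dz": 0.018,"ax": 0,"ay": 0,"az": 0,"gripper": 0.1},
    {"dx": 0,"dy": 0,"dz": 0.018,"ax": 0,"ay": 0,"az": 0,"gripper": 0.1},
    {"dx": 0,"dy": 0,"dz": 0,"ax": 0,"ay": 0,"az": 0,"gripper": 0.1}
  ]
}}

```text
clock: 27.42
eef_pos: [459.3, 69.5, 50.7]
tool_rot: [-3.14, -0.001, -0.036]
force: [-0.1, -1.0, -0.9]
width: 24.6
gripper_force: 59.2
```

Emit:
{"api": "step_arm", "payload": {
  "plan": [
    {"dx": 0,"dy": 0,"dz": 0.012,"ax": 0,"ay": 0,"az": 0,"gripper": 0.1},
    {"dx": 0,"dy": 0,"dz": 0.012,"ax": 0,"ay": 0,"az": 0,"gripper": 0.1},
    {"dx": 0,"dy": 0,"dz": 0,"ax": 0,"ay": 0,"az": 0,"gripper": 0.1}
  ]
}}

```text
clock: 27.8
eef_pos: [459.5, 68.9, 43.5]
tool_rot: [-3.141, -0.001, -0.037]
force: [0.2, -1.8, -0.9]
width: 24.6
gripper_force: 59.1
```

Emit:
{"api": "step_arm", "payload": {
  "plan": [
    {"dx": 0,"dy": 0.003,"dz": 0.01,"ax": 0,"ay": 0,"az": 0,"gripper": 0.1},
    {"dx": 0,"dy": 0,"dz": 0.01,"ax": 0,"ay": 0,"az": 0,"gripper": 0.1},
    {"dx": 0,"dy": 0,"dz": 0.01,"ax": 0,"ay": 0,"az": 0,"gripper": 0.1},
    {"dx": 0,"dy": 0,"dz": 0,"ax": 0,"ay": 0,"az": 0,"gripper": 0.1}
  ]
}}

```text
clock: 28.3
eef_pos: [459.3, 68.7, 34.5]
tool_rot: [-3.14, -0.001, -0.036]
force: [0.2, -0.9, -0.6]
width: 25.0
gripper_force: 59.2
```

Emit:
{"api": "step_arm", "payload": {
  "plan": [
    {"dx": 0,"dy": 0,"dz": 0.006,"ax": 0,"ay": 0,"az": 0,"gripper": 0.1},
    {"dx": 0,"dy": 0,"dz": 0,"ax": 0,"ay": 0,"az": 0,"gripper": 0.1}
  ]
}}

```text
clock: 28.55
eef_pos: [459.5, 68.6, 32.9]
tool_rot: [-3.141, -0.001, -0.036]
force: [0.4, 0.3, -0.6]
width: 24.5
gripper_force: 59.2
```

Emit:
{"api": "step_arm", "payload": {
  "plan": [
    {"dx": 0,"dy": 0,"dz": 0,"ax": 0,"ay": 0,"az": 0,"gripper": 0.5},
    {"dx": 0,"dy": 0,"dz": 0,"ax": 0,"ay": 0,"az": 0,"gripper": 0.5},
    {"dx": 0,"dy": 0,"dz": -0.07,"ax": 0,"ay": 0,"az": 0,"gripper": 0.5},
    {"dx": -0.03,"dy": 0,"dz": -0.07,"ax": 0,"ay": 0,"az": 0,"gripper": 0.2},
    {"dx": -0.09,"dy": 0,"dz": 0,"ax": 0,"ay": 0,"az": 0,"gripper": 0},
    {"dx": 0,"dy": 0,"dz": 0.06,"ax": 0,"ay": 0,"az": 0,"gripper": 0},
    {"dx": 0,"dy": 0,"dz": 0.06,"ax": 0,"ay": 0,"az": 0,"gripper": 0},
    {"dx": 0,"dy": 0,"dz": 0,"ax": 0,"ay": 0,"az": 0,"gripper": 0}
  ]
}}

```text
clock: 29.55
eef_pos: [422.9, 69.8, 38.4]
tool_rot: [-3.14, 0.001, -0.037]
force: [-1.1, -0.3, 0.8]
width: 0.3
gripper_force: 0.0
```

Emit:
{"api": "step_arm", "payload": {
  "plan": [
    {"dx": 0.02,"dy": 0.002,"dz": 0.005,"ax": 0,"ay": 0,"az": 0,"gripper": 0},
    {"dx": 0.025,"dy": 0,"dz": 0,"ax": 0,"ay": 0,"az": 0,"gripper": 0},
    {"dx": 0.025,"dy": 0,"dz": 0,"ax": 0,"ay": 0,"az": 0,"gripper": 0},
    {"dx": 0.025,"dy": 0,"dz": 0,"ax": 0,"ay": 0,"az": 0,"gripper": 0},
    {"dx": 0,"dy": 0,"dz": 0,"ax": 0,"ay": 0,"az": 0,"gripper": 0}
  ]
}}

```text
clock: 30.18
eef_pos: [453.0, 68.2, 37.5]
tool_rot: [-3.141, -0.002, -0.036]
force: [0.1, -0.6, -0.8]
width: 0.0
gripper_force: 0.0
```

Emit:
{"api": "step_arm", "payload": {
  "plan": [
    {"dx": 0.015,"dy": 0,"dz": 0,"ax": 0,"ay": 0,"az": 0,"gripper": 0},
    {"dx": 0.015,"dy": 0,"dz": 0,"ax": 0,"ay": 0,"az": 0,"gripper": 0},
    {"dx": 0.01,"dy": 0,"dz": 0,"ax": 0,"ay": 0,"az": 0,"gripper": 0},
    {"dx": 0,"dy": 0,"dz": 0,"ax": 0,"ay": 0,"az": 0,"gripper": 0}
  ]
}}

```text
clock: 30.68
eef_pos: [464.2, 67.7, 37.4]
tool_rot: [-3.141, -0.001, -0.036]
force: [-0.2, 0.7, 0.9]
width: 0.1
gripper_force: 0.0
```

Emit:
{"api": "step_arm", "payload": {
  "plan": [
    {"dx": 0.01,"dy": 0,"dz": 0,"ax": 0,"ay": 0,"az": 0,"gripper": 0},
    {"dx": 0,"dy": 0,"dz": 0,"ax": 0,"ay": 0,"az": 0,"gripper": 0}
  ]
}}

```text
clock: 30.92
eef_pos: [464.5, 67.7, 37.2]
tool_rot: [-3.14, 0.003, -0.036]
force: [-4.9, -0.4, 2.9]
width: 0.3
gripper_force: 2.4
```

Emit:
{"api": "step_arm", "payload": {
  "plan": [
    {"dx": 0.006,"dy": 0,"dz": 0,"ax": 0,"ay": 0,"az": 0,"gripper": 0},
    {"dx": 0,"dy": 0,"dz": 0,"ax": 0,"ay": 0,"az": 0,"gripper": 0}
  ]
}}

```text
clock: 31.18
eef_pos: [464.6, 67.8, 37.1]
tool_rot: [-3.14, 0.006, -0.036]
force: [-8.3, 0.2, 5.8]
width: -0.1
gripper_force: 3.9
```

Emit:
{"api": "step_arm", "payload": {
  "plan": [
    {"dx": -0.03,"dy": 0,"dz": -0.02,"ax": 0,"ay": 0,"az": 0,"gripper": 0},
    {"dx": -0.02,"dy": -0.06,"dz": -0.2,"ax": 0,"ay": 0,"az": 0,"gripper": 0.3},
    {"dx": 0,"dy": -0.06,"dz": -0.2,"ax": 0,"ay": 0,"az": 0,"gripper": 0.6},
    {"dx": 0,"dy": -0.06,"dz": -0.2,"ax": 0,"ay": 0,"az": 0,"gripper": 0.6},
    {"dx": 0,"dy": 0,"dz": 0,"ax": 0,"ay": 0,"az": 0,"gripper": 0.6},
    {"dx": 0,"dy": 0,"dz": 0,"ax": 0,"ay": 0,"az": 0,"gripper": 0.6}
  ]
}}

```text
clock: 31.92
eef_pos: [455.2, 122.1, 222.8]
tool_rot: [-3.14, -0.002, -0.036]
force: [-0.9, 0.0, -0.4]
width: 51.4
gripper_force: 0.0
```

```bash
python3 look.py w6; python3 -c "
from h import *
im=np.load('w6.npy',allow_pickle=True).item();W=cloud(im)
m=(W[:,:,2]>60)&(W[:,:,2]<85)&(abs(W[:,:,0]-536)<40)&(abs(W[:,:,1]-207)<40)
p=W[m];print('knob',len(p),np.percentile(p,[2,50,98],0).round(1)) if len(p) else print('no')
for x in (490,505,515,530,545,570,580):
  m=(abs(W[:,:,0]-x)<2)&(W[:,:,1]>-90)&(W[:,:,1]<95)&(W[:,:,2]<45)
  p=W[m];p=p[np.argsort(p[:,1])];z=p[:,2];j=np.where(abs(np.diff(np.round(z/1.)))>=3)[0];print(x,[(p[i,1].round(0),z[i].round(0),z[i+1].round(0)) for i in j][:14])
plan([536.2,207,110],rpy(-.04,0),4)
"
```

```text
[455.2 122.1 222.8] [-3.13989522e+00 -1.50723225e-03 -3.57784037e-02]
plate [array([nan, nan]), array([0., 0.]), np.float64(0.0)] nan (286, 113, 225, 81)
plate [array([573.3,  29.8]), array([245.8,  78.1]), np.float64(87.8)] nan (283, 6, 259, 90)
block33 [array([nan, nan]), array([0., 0.]), np.float64(0.0)] nan (393, 74, 126, 67)
26 [array([553.8, -49.4]), array([ 6.2, 18.2]), np.float64(8.8)] 23.3 (494, 67, 8, 8)
26 [array([556.9,  30.5]), array([ 6.8, 10.9]), np.float64(0.8)] 23.4 (409, 66, 8, 8)
26 [array([517.7, -75.3]), array([ 40.1, 128.9]), np.float64(87.5)] nan (496, 40, 44, 130)
26 [array([543.1,  93.9]), array([ 96.6, 130.2]), np.float64(80.4)] nan (292, 22, 114, 138)
knob 489 [[520.8 197.1  62.3]
 [529.7 204.4  72.1]
 [538.2 213.7  73.8]]
490 [(np.float64(-75.0), np.float64(24.0), np.float64(28.0)), (np.float64(-60.0), np.float64(26.0), np.float64(23.0)), (np.float64(-60.0), np.float64(23.0), np.float64(19.0)), (np.float64(-60.0), np.float64(19.0), np.float64(25.0)), (np.float64(-59.0), np.float64(23.0), np.float64(32.0)), (np.float64(-58.0), np.float64(32.0), np.float64(2
[... 4603 characters left out ...]
.float64(26.0)), (np.float64(-77.0), np.float64(26.0), np.float64(11.0)), (np.float64(-76.0), np.float64(11.0), np.float64(26.0)), (np.float64(-73.0), np.float64(25.0), np.float64(10.0)), (np.float64(-73.0), np.float64(10.0), np.float64(26.0)), (np.float64(-72.0), np.float64(25.0), np.float64(11.0)), (np.float64(-71.0), np.float64(11.0), np.float64(26.0)), (np.float64(-71.0), np.float64(24.0), np.float64(10.0)), (np.float64(-70.0), np.float64(10.0), np.float64(25.0)), (np.float64(-69.0), np.float64(26.0), np.float64(10.0)), (np.float64(-69.0), np.float64(8.0), np.float64(26.0)), (np.float64(-68.0), np.float64(26.0), np.float64(9.0))]
[ 0.0652 -0.0735  0.0935] [-0.0001  0.      0.0005]
rows 4
```

View pics/w6.png

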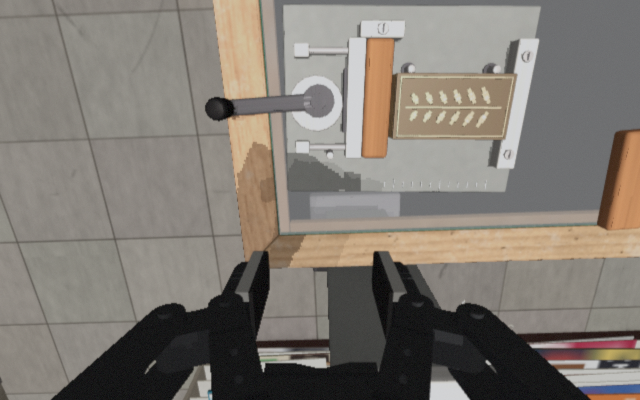

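```bash
python3 -c "
from h import *
plan([529.5,205.4,115],rpy(.04,0),3)"
```

```text
[ 0.0795 -0.096   0.1191] [-0.0002  0.     -0.0163]
[ 0.082  -0.094   0.1191] [-0.0002  0.     -0.0163]
[ 0.0843 -0.0919  0.1191] [-0.0002  0.     -0.0163]
rows 3
```

Emit:
{"api": "step_arm", "payload": {
  "plan": [
    {"dx": 0.08,"dy": -0.096,"dz": 0.07,"ax": 0,"ay": 0,"az": -0.0163,"gripper": 0.6},
    {"dx": 0.082,"dy": -0.094,"dz": 0.1,"ax": 0,"ay": 0,"az": -0.0163,"gripper": 0.6},
    {"dx": 0.084,"dy": -0.092,"dz": 0.1,"ax": 0,"ay": 0,"az": -0.0163,"gripper": 0.6},
    {"dx": 0,"dy": 0,"dz": 0.05,"ax": 0,"ay": 0,"az": 0,"gripper": 0.6},
    {"dx": 0,"dy": 0,"dz": 0,"ax": 0,"ay": 0,"az": 0,"gripper": 0.6}
  ]
}}

```text
clock: 32.6
eef_pos: [528.7, 203.5, 124.9]
tool_rot: [3.14, 0.003, 0.038]
force: [-0.5, -0.7, 0.9]
width: 51.1
gripper_force: 0.0
```

```bash
python3 -c "
from h import *
print(ctrl.read_state()['qpos'].round(2))
plan([529.5,205.4,66],rpy(.04,0),1)"
```

```text
[-0.85  0.8   0.71  1.88 -0.75  0.76 -1.24]
[ 0.0036 -0.0066  0.1963] [ 0.001   0.0022 -0.0015]
rows 1
```

Emit:
{"api": "step_arm", "payload": {
  "plan": [
    {"dx": 0.003,"dy": -0.006,"dz": 0.08,"ax": 0,"ay": 0,"az": 0,"gripper": 0.6},
    {"dx": 0,"dy": 0,"dz": 0.08,"ax": 0,"ay": 0,"az": 0,"gripper": 0.6},
    {"dx": 0,"dy": 0,"dz": 0.03,"ax": 0,"ay": 0,"az": 0,"gripper": 0.6},
    {"dx": 0,"dy": 0,"dz": 0,"ax": 0,"ay": 0,"az": 0,"gripper": 0.6}
  ]
}}

```text
clock: 33.1
eef_pos: [531.1, 206.5, 70.3]
tool_rot: [-3.141, -0.001, 0.039]
force: [-0.1, -0.2, 0.0]
width: 51.4
gripper_force: 0.0
```

Emit:
{"api": "step_arm", "payload": {
  "plan": [
    {"dx": 0,"dy": 0,"dz": 0,"ax": 0,"ay": 0,"az": 0,"gripper": 0.1},
    {"dx": 0,"dy": 0,"dz": 0,"ax": 0,"ay": 0,"az": 0,"gripper": 0.1},
    {"dx": 0,"dy": 0,"dz": 0,"ax": 0,"ay": 0,"az": 0,"gripper": 0.1}
  ]
}}

```text
clock: 33.48
eef_pos: [531.9, 207.1, 71.0]
tool_rot: [-3.141, -0.003, 0.04]
force: [-1.1, -1.2, 6.3]
width: 17.0
gripper_force: 58.5
```

Emit:
{"api": "step_arm", "payload": {
  "plan": [
    {"dx": -0.044,"dy": 0.0035,"dz": 0,"ax": 0,"ay": 0,"az": -0.1,"gripper": 0.1},
    {"dx": -0.044,"dy": 0.0035,"dz": 0,"ax": 0,"ay": 0,"az": -0.1,"gripper": 0.1},
    {"dx": 0,"dy": 0,"dz": 0,"ax": 0,"ay": 0,"az": 0,"gripper": 0.1}
  ]
}}

```text
clock: 33.85
eef_pos: [505.3, 202.5, 71.0]
tool_rot: [-3.14, -0.002, 0.354]
force: [-1.2, -0.5, 6.7]
width: 17.1
gripper_force: 59.3
```

Emit:
{"api": "step_arm", "payload": {
  "plan": [
    {"dx": -0.044,"dy": 0.0035,"dz": 0,"ax": 0,"ay": 0,"az": -0.1,"gripper": 0.1},
    {"dx": -0.044,"dy": 0.0035,"dz": 0,"ax": 0,"ay": 0,"az": -0.1,"gripper": 0.1},
    {"dx": -0.044,"dy": 0.0035,"dz": 0,"ax": 0,"ay": 0,"az": -0.1,"gripper": 0.1},
    {"dx": -0.044,"dy": 0.0035,"dz": 0,"ax": 0,"ay": 0,"az": -0.1,"gripper": 0.1},
    {"dx": 0,"dy": 0,"dz": 0,"ax": 0,"ay": 0,"az": 0,"gripper": 0.1}
  ]
}}

```text
clock: 34.48
eef_pos: [463.1, 170.7, 70.9]
tool_rot: [-3.139, -0.002, 0.983]
force: [-4.0, 2.5, 11.9]
width: 16.6
gripper_force: 60.0
```

Emit:
{"api": "step_arm", "payload": {
  "plan": [
    {"dx": -0.044,"dy": 0.0035,"dz": 0,"ax": 0,"ay": 0,"az": -0.1,"gripper": 0.1},
    {"dx": -0.044,"dy": 0.0035,"dz": 0,"ax": 0,"ay": 0,"az": -0.1,"gripper": 0.1},
    {"dx": -0.044,"dy": 0.0035,"dz": 0,"ax": 0,"ay": 0,"az": -0.1,"gripper": 0.1},
    {"dx": 0,"dy": 0,"dz": 0,"ax": 0,"ay": 0,"az": 0,"gripper": 0.1}
  ]
}}

```text
clock: 34.98
eef_pos: [448.5, 133.1, 70.9]
tool_rot: [-3.138, -0.002, 1.455]
force: [-6.3, 2.4, 17.2]
width: 17.2
gripper_force: 60.5
```

Emit:
{"api": "step_arm", "payload": {
  "plan": [
    {"dx": -0.026,"dy": 0.001,"dz": 0,"ax": 0,"ay": 0,"az": -0.055,"gripper": 0.1},
    {"dx": 0,"dy": 0,"dz": 0,"ax": 0,"ay": 0,"az": 0,"gripper": 0.1}
  ]
}}

```text
clock: 35.22
eef_pos: [447.9, 127.7, 70.9]
tool_rot: [-3.138, -0.004, 1.541]
force: [-7.0, 6.3, 17.4]
width: 17.0
gripper_force: 60.5
```

Emit:
{"api": "step_arm", "payload": {
  "plan": [
    {"dx": -0.012,"dy": 0,"dz": 0,"ax": 0,"ay": 0,"az": -0.01,"gripper": 0.1},
    {"dx": 0,"dy": 0,"dz": 0,"ax": 0,"ay": 0,"az": 0,"gripper": 0.1}
  ]
}}

```text
clock: 35.48
eef_pos: [447.9, 127.4, 70.9]
tool_rot: [-3.138, -0.008, 1.559]
force: [-7.9, 14.7, 14.3]
width: 17.1
gripper_force: 60.3
```

Emit:
{"api": "step_arm", "payload": {
  "plan": [
    {"dx": -0.012,"dy": 0,"dz": 0,"ax": 0,"ay": 0,"az": 0,"gripper": 0.1},
    {"dx": 0,"dy": 0,"dz": 0,"ax": 0,"ay": 0,"az": 0,"gripper": 0.1}
  ]
}}

```text
clock: 35.72
eef_pos: [447.8, 127.2, 71.0]
tool_rot: [-3.138, -0.011, 1.562]
force: [-8.4, 22.7, 12.9]
width: 17.4
gripper_force: 60.0
```

Emit:
{"api": "step_arm", "payload": {
  "plan": [
    {"dx": 0,"dy": 0,"dz": 0,"ax": 0,"ay": 0,"az": 0,"gripper": 0.6},
    {"dx": 0,"dy": 0,"dz": 0,"ax": 0,"ay": 0,"az": 0,"gripper": 0.6},
    {"dx": 0,"dy": 0,"dz": -0.1,"ax": 0,"ay": 0,"az": 0,"gripper": 0.6},
    {"dx": 0,"dy": 0,"dz": -0.2,"ax": 0,"ay": 0,"az": 0,"gripper": 0.6},
    {"dx": -0.1,"dy": 0,"dz": -0.2,"ax": 0,"ay": 0,"az": 0,"gripper": 0.6},
    {"dx": -0.1,"dy": 0,"dz": -0.2,"ax": 0,"ay": 0,"az": 0,"gripper": 0.6},
    {"dx": 0,"dy": 0,"dz": 0,"ax": 0,"ay": 0,"az": 0,"gripper": 0.6},
    {"dx": 0,"dy": 0,"dz": 0,"ax": 0,"ay": 0,"az": 0,"gripper": 0.6}
  ]
}}

```text
clock: 36.72
eef_pos: [448.8, 61.6, 271.3]
tool_rot: [3.141, -0.001, 1.555]
force: [-0.0, 1.0, -1.6]
width: 51.1
gripper_force: 0.0
```

```bash
python3 -c "
from h import *
im=grab('wrist');np.save('w7',im,allow_pickle=True);W=cloud(im)
m=(W[:,:,2]>60)&(W[:,:,2]<85)&(abs(W[:,:,0]-447)<40)&(abs(W[:,:,1]-127)<40)
p=W[m];print('knob',len(p),np.percentile(p,[2,50,98],0).round(1))
c=cv2.resize(im['color'][:260,230:500],None,fx=2.2,fy=2.2,interpolation=2);cv2.imwrite('pics/w7.png',c[:,:,::-1])
t=grab('top');W=cloud(t)
m=(W[:,:,2]>60)&(W[:,:,2]<95)&(abs(W[:,:,0]-610)<60)&(abs(W[:,:,1]+215)<60);print('jar',m.sum(),np.nanmedian(W[m],0).round(0))
m=(W[:,:,2]>35)&(W[:,:,2]<70)&(abs(W[:,:,0]-480)<50)&(abs(W[:,:,1]+465)<50);print('ink',m.sum(),np.nanmedian(W[m],0).round(0), ctrl.read_state()['clock'])
"
```

```text
knob 322 [[439.2 116.3  66.5]
 [447.8 125.2  72.2]
 [456.5 133.5  74.1]]
jar 402 [ 609. -218.   78.]
ink 220 [ 475. -466.   55.] 36.825
```

View pics/w7.png

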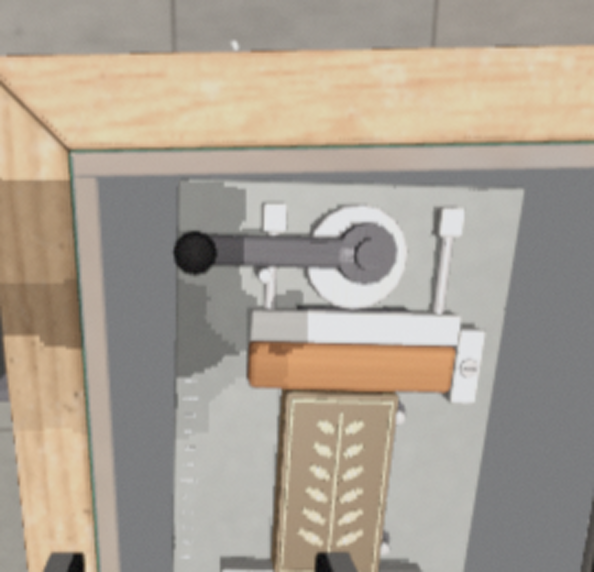

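The lever is locked: its knob is at crop px (195,253). The spacer is against the end stop, the bar is tight on the spacer and block, and the jar and ink bottle haven't moved.

```bash
python3 -c "
from cell import ctrl
print(ctrl.finish_job())"
```

```text
the job is handed in; nothing more can be done
None
```

I handed the job in at about 37 s: the jar is upright on the counter clear of the board, the block is seated on the fence and pins, the mid spacer is home against the end stop, the cam lever is at its stop with the bar gripping, and the ink bottle was left alone; no verdict came back.

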